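# Load the bench shaker from the carton stack

## Task

On the aluminium stand the open yellow tray is buried under other cartons: lift off the white and the blue carton and set both down on the green mat, then put the yellow tray squarely inside the white outline on the shaker's platform, with all the amber jars on the bench (one to three of them) standing upright in it. Once every jar is in, turn the shaker's speed knob until its white pointer line is at the red mark. Restack the cartons neatly squared up on the stand as they were, blue on the cardboard one and white on top, leaving everything else on the bench where it is.

Things in the scene. Friction and masses are not known exactly. Their poses are not given: they have to be found in the camera images.
- stand: fixed flat aluminium stand that carries the stack, 160 (x) x 90 (y) x 20 mm high; origin at the centre of its underside on the bench. The stack from below: cardboard carton, yellow tray, blue carton, white carton, all with their long sides roughly along the stand's x
- mat: fixed green set-aside mat, 170 (its x) x 220 (its y) x 3 mm thick; origin at the centre of its underside on the bench; room for the two cartons side by side, long sides along the mat's x, centres 55 mm either side of the middle along its y
- carton_bottom: brown cardboard carton, closed, lowest of the stack, stays on the stand, 130 mm along its x, 62 mm along its y, 45 mm high; 220 g give or take a third; origin at the centre of its underside, z up
- tray: yellow open-topped tray with no dividers, 130 mm along its x, 62 mm along its y, 34 mm high, walls and floor 4 mm thick (inside 122 x 54 mm, 30 mm deep); 120 g; origin at the centre of its underside, z up. It holds up to three jars in a row along its x, 40 mm apart
- carton_blue: blue closed carton, lies on the yellow tray at the start; 130 mm along its x, 62 mm along its y, 45 mm high; 220 g give or take a third; origin at the centre of its underside, z up
- carton_white: white closed carton, top of the stack at the start; 130 mm along its x, 62 mm along its y, 45 mm high; 220 g give or take a third; origin at the centre of its underside, z up
- shaker: fixed white bench shaker, 180 mm along its x, 300 mm along its y, deck 60 mm high; origin at the centre of its underside on the bench. Its grey platform (+y end) and speed knob (-y end) both look up
- platform (a point): centre of the shaker platform's flat top, 80 mm above the bench; the platform is 100 mm along the shaker's x and 160 mm along its y, with a thin white outline (drawn only, 77 x 144 mm) that shows where the tray goes: the tray's long side runs along the shaker's y, either way round
- speed (a joint): angle of the shaker's speed knob, rad: 0 to 2.6, grows as the knob turns clockwise seen from above; 1.6 is the red mark. It turns with light friction (0.03 N m) and stays where it is left
- speed_grip (a point): point on the knob's upright axis at the height to grip, 97 mm above the bench, 37 mm over the deck. The black knob has a grip bar 46 mm long, 14 mm thick and 32 mm high, whose top is 7 mm above this point. At joint value q the bar lies along the shaker's x axis turned by q clockwise, seen from above; at q = 0 the bar's white pointer line is at its -x end. This point turns with the knob: its x axis lies along the bar
- index_mark (a point): the red mark on the deck beside the knob, 47 mm from the knob's axis: the pointer should aim at it (joint value 1.6)
- jar1: amber sample jar with a white cap, a plain cylinder 36 mm in diameter and 56 mm high, 110 g give or take a fifth, most of it low down; stands upright on the bench; origin at the centre of its underside, z up. May be absent (at least one jar is there)
- jar2: amber sample jar with a white cap, a plain cylinder 36 mm in diameter and 56 mm high, 110 g give or take a fifth, most of it low down; stands upright on the bench; origin at the centre of its underside, z up. May be absent (at least one jar is there)
- jar3: amber sample jar with a white cap, a plain cylinder 36 mm in diameter and 56 mm high, 110 g give or take a fifth, most of it low down; stands upright on the bench; origin at the centre of its underside, z up. May be absent (at least one jar is there)
- reagent_bottle: bystander, leave alone: amber bottle with a blue cap, 60 mm in diameter, 120 mm high, origin at the centre of its underside
- beaker: bystander, leave alone: white cup, 68 mm in diameter, 80 mm high, origin at the centre of its underside
- dish: bystander, leave alone: low white dish, 60 mm in diameter, 22 mm high, origin at the centre of its underside
- spatula: bystander, leave alone: spatula 140 mm long lying along its x, about 25 mm high at most, origin at the centre of its underside
- wipes: bystander, leave alone: blue box 80 x 80 x 60 mm, origin at the centre of its underside
- stopper: bystander, leave alone: cork stopper 32 mm in diameter, 30 mm high, origin at the centre of its underside

How it is judged:
By the outcome, as a careful person would: the job done as asked, in the order asked, and still so for the second after the job is handed in, with the robot touching nothing.
Of jar1, jar2, jar3 only 1 to 3 are there at a start; the rules pass over those that are not, and their reading is None.
At some moment in a run one of jar1, jar2, jar3 may be knocked a few centimetres aside while the robot is not near it.
It also fails if it takes over 210 s, if anything falls off the work surface, if the arm or the gripper's body presses on something with over 40 N, if the wrist force passes 120 N, or if a joint passes its speed limit or range.

## Robot

A 7-joint arm with a two-finger parallel gripper is mounted at the origin on the work surface. World frame = base frame: x ahead of the robot, y to its left, z up, the work surface at z = 0. Lengths are in m, angles in rad, forces in N, time in s.
With the tool pointing down it reaches from about 0.4 to 0.875 m from the base axis. Payload 6.5 kg.
Tool frame: the origin (TCP) lies on the centre line of the jaws, within the pads' length; the fingertips stand 19 mm ahead of it and the grasp point (between the pads) is the TCP; x points along the fingers, y is the direction in which the jaws open and shut, and the axes are right-handed (so a half turn about x gives the same grasp; the last joint's range is limited). The gripper opens to 88 mm and grips with 3 to 60 N. Pads are 18 mm wide; open, the fingers measure 123 mm over their backs; the gripper's body (75 mm by 187 mm) begins 45 mm behind the grasp point.
Start: joints at [-1.277, 0.536, -0.004, 1.538, 0.003, 1.067, -0.071], TCP at [0.229, 0.608, 0.258] pointing down, gripper open.
Joint ranges: [-2.7, 2.7], [-0.37, 2.16], [-1.27, 1.26], [0.24, 2.4], [-1.31, 4.45], [0.19, 1.91], [-2.76, 2.76]. Speed limits (rad/s): [2.39, 2.39, 3.14, 3.14, 3.14, 3.14, 3.14].

## Interface

Orientations are given as a unit quaternion [w, x, y, z].
In Python, from bench import ctrl gives the robot as it stands.
- The arm moves only by the tool play_rows, never from a script. Its argument "motion" is a list of rows, each an object of numbers: "wx", "wy", "wz": the turn, a rotation vector about the world's x, y, z in rad; "tx", "ty", "tz": the shift along the world's x, y, z in mm; "hand": the finger opening in mm, from 0 to 88.1. In form: [{"wx": .., "wy": .., "wz": .., "tx": .., "ty": .., "tz": .., "hand": ..}, ...]. A call has 1 to 10 rows; each row shifts and turns the commanded pose from where the row before left it; what a row does not reach is not made up. A row lasts 1/10 s, in which the tool goes at most 50 mm and 8.59 degrees, less where a joint would pass 70% of its speed; a pose out of reach is approached as far as the arm can. A call with a gripper value outside its range is refused whole. The fingers move at their own pace and stop on an object; "grip_force" is the grip in N (left out, the last holds). Time passes only in rows, so rows that do not move let the fingers close. It gives the time, the measured TCP pose, the force and the opening at its end, in the units of the state.
- ctrl.sense(): the state, without advancing time (a new reading comes with each control period).
- ctrl.read_camera(name): name is "scene" or "top" or "wrist"; returns the picture (420x560x3 uint8, red, green, blue); there is no depth.
- ctrl.camera_model(name): a dict with "intrinsics" (3x3 intrinsics, pixels), "T" (4x4, takes a point from camera to world coordinates). Camera axes: x right, y down, z forward; pixel columns grow to the right and rows downward; lengths in m; the calibration is good to about 2 mm. A picture is of the moment at which its call begins: read the wrist's pose just before it. camera_model takes no time and is no camera call; for the wrist camera it gives the pose at the moment of the call.
- ctrl.hand_in(): hands the job in, once; it reports no verdict.
Trained networks look in the newest picture that a camera, given by its name, has taken for a name from the list of things; names that differ only in an ending like _2 or _b are one class to them, and where a whole thing is asked for, a point or a joint stands for the part that bears it (a point fixed in the world has none). Each returns a list of dicts, best first, with "score" (0 to 1); they miss things now and then, are a little off and sometimes report something else, mostly with a low value. They report only what shows in the picture. A call takes as long as a camera call.
- ctrl.find_in(target, camera): "centre" ([column, row] in pixels, amid what is visible of it).
- ctrl.pinpoint(target, camera): "centre" ([column, row] in pixels: a listed point, or the origin of a listed thing).
The state is a dict: "clock": time; "joint_pos": joint angles; "joint_velocities": joint speeds; "joint_efforts": joint torques, N m; "position": TCP position; "eef_rot": TCP orientation; "wrist_force": force on the tool from outside, world axes, zero at the start; "moment": the same for the moment, N m; "gripper_width": finger opening in m.
Only numpy, scipy, OpenCV 4.12 (cv2) and the standard library are available. Lean on these libraries where they do the work, as an engineer would, in place of code of your own. Each camera call takes 0.05 s, during which the arm holds its last target. There are 200 camera calls.

## Working session

There is one attempt and no reset: what is moved stays moved. The work goes in short steps, Python scripts to look and compute and a tool call to move; the robot and the scene stay as the last step left them, time stands still between calls to the robot, and variables do not carry over. Pictures are saved under pics/ and viewed, about 12 in all and at most 16, crops included, and the job is handed in when it is done.

Besides the shell and the picture viewer there is one more tool, called after ">>>" as name(argument=value, ...), one argument or row to a line, values as JSON. play_rows: Moves the arm, as the interface text tells. Its arguments: {"type":"object","properties":{"motion":{"type":"array"},"grip_force":{"type":"number"}},"required":["motion"]}

```bash
mkdir -p pics; ls
cat > h.py <<'E'
import numpy as np, cv2
from bench import ctrl
def save(cam,fn):
    im=ctrl.read_camera(cam); cv2.imwrite('pics/'+fn,im[:,:,::-1]); return im
def w(cam,px,z,M=None):
    M=M or ctrl.camera_model(cam); K=np.array(M['intrinsics']);T=np.array(M['T'])
    d=T[:3,:3]@np.linalg.solve(K,[px[0],px[1],1.]); o=T[:3,3]
    return o+d*(z-o[2])/d[2]
def proj(cam,p,M=None):
    M=M or ctrl.camera_model(cam); K=np.array(M['intrinsics']);T=np.array(M['T'])
    c=np.linalg.inv(T)@np.append(p,1); q=K@c[:3]; return q[:2]/q[2]
E
python3 - <<'E'
from h import *
s=ctrl.sense(); print({k:np.round(v,3).tolist() for k,v in s.items()})
for c in ['top','scene']:
    save(c,c+'0.png'); M=ctrl.camera_model(c); print(c,np.round(M['T'],3).tolist(),np.round(M['intrinsics'],1).tolist())
Z=dict(stand=0,mat=0,carton_white=.164,carton_blue=.099+.0,tray=.065,shaker=0,platform=.08,speed_grip=.097,index_mark=.06,jar1=0,reagent_bottle=0,beaker=0,dish=0,spatula=0,wipes=0,stopper=0)
Z['carton_white']=.02+.045+.034+.045;Z['carton_blue']=.099;Z['carton_bottom']=.02
for c in ['top','scene']:
  for n,z in Z.items():
    for r in ctrl.pinpoint(n,c)[:4]:
        if r['score']>.2: print(c,n,round(r['score'],2),np.round(r['centre'],1),np.round(w(c,r['centre'],z),3))
E
```

```text
pics
{'clock': 0.0, 'joint_pos': [-1.277, 0.537, -0.004, 1.539, 0.003, 1.067, -0.071], 'joint_velocities': [0.001, 0.001, 0.0, 0.001, -0.0, 0.001, -0.002], 'joint_efforts': [-0.0, -57.099, 0.991, -25.159, -0.056, 0.018, 0.0], 'position': [0.229, 0.608, 0.257], 'eef_rot': [0.696, 0.126, 0.696, -0.127], 'wrist_force': [-0.522, 0.597, 0.842], 'moment': [-0.006, 0.013, -0.008], 'gripper_width': 0.088}
top [[0.019, -0.995, 0.096, 0.496], [-1.0, -0.018, 0.017, 0.002], [-0.015, -0.096, -0.995, 1.339], [0.0, 0.0, 0.0, 1.0]] [[408.4, 0.0, 275.9], [0.0, 408.4, 212.8], [0.0, 0.0, 1.0]]
scene [[-0.649, 0.649, -0.397, 1.002], [0.761, 0.56, -0.329, 0.313], [0.009, -0.515, -0.857, 0.948], [0.0, 0.0, 0.0, 1.0]] [[426.9, 0.0, 276.8], [0.0, 426.9, 213.4], [0.0, 0.0, 1.0]]
top stand 0.93 [186.5 247.1] [0.507 0.316 0.   ]
top mat 0.91 [262.3 249. ] [0.506 0.067 0.   ]
top carton_white 0.73 [176.4 247.6] [0.504 0.312 0.144]
top carton_blue 0.63 [177.2 246.3] [0.508 0.321 0.099]
top tray 0.71 [182.8 245.9] [0.51  0.312 0.065]
top tray 0.32 [392.6 262.7] [ 0.471 -0.339  0.065]
top shaker 0.96 [365.1 264.5]
[... 1492 characters left out ...]
.   ]
scene jar1 0.26 [416.3 369.8] [0.665 0.426 0.   ]
scene reagent_bottle 0.79 [200.1 231.2] [ 0.73  -0.163  0.   ]
scene beaker 0.75 [275.6 312.4] [0.765 0.118 0.   ]
scene dish 0.66 [179.5 198.5] [ 0.696 -0.275  0.   ]
scene dish 0.64 [299.1 279.6] [0.668 0.108 0.   ]
scene dish 0.52 [417.4 368.6] [0.661 0.427 0.   ]
scene spatula 0.57 [237.5 281.6] [0.767 0.001 0.   ]
scene wipes 0.7 [418.9 368.6] [0.659 0.429 0.   ]
scene stopper 0.68 [365.6 348.2] [0.698 0.319 0.   ]
scene stopper 0.66 [273.4 311.5] [0.767 0.113 0.   ]
scene stopper 0.58 [407.  282.1] [0.506 0.306 0.   ]
scene stopper 0.52 [216.5 126.5] [ 0.452 -0.379  0.   ]
scene carton_bottom 0.25 [417.5 367.7] [0.667 0.424 0.02 ]
```

Run:
```python
import cv2
a=cv2.imread('pics/top0.png');cv2.imwrite('pics/top0c.png',cv2.resize(a[140:310,130:450],None,fx=2.5,fy=2.5,interpolation=cv2.INTER_CUBIC))
```

```text
(no output)
```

View pics/top0c.png

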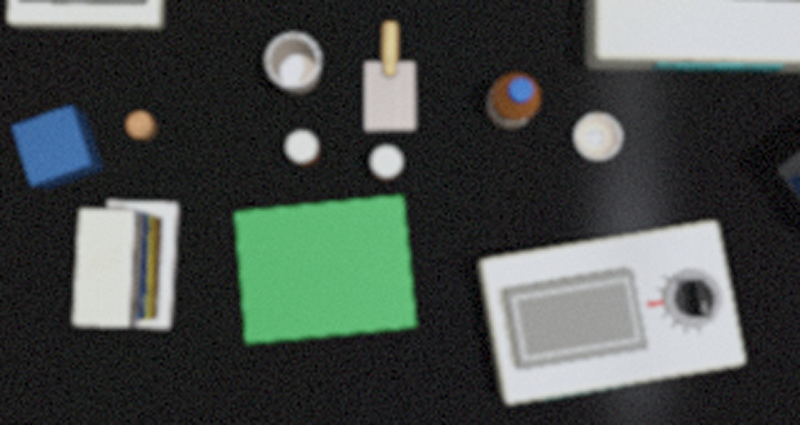

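View pics/scene0.png

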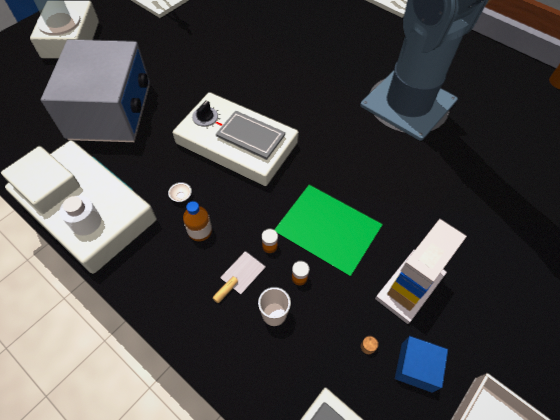

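```bash
cat >> h.py <<'E'
from scipy.spatial.transform import Rotation as R
def st():
    s=ctrl.sense(); q=s['eef_rot']; r=R.from_quat([q[1],q[2],q[3],q[0]]).as_matrix()
    yaw=np.degrees(np.arctan2(r[1,1],r[0,1]))
    print('t',round(s['clock'],2),'p',np.round(np.array(s['position'])*1000,1),'jaw',round(yaw,2),'toolx',np.round(r[:,0],3),'W',round(s['gripper_width']*1000,1),'F',np.round(s['wrist_force'],1),'j7',np.round(s['joint_pos'],2)[[0,6]])
    return s,yaw
def plan(x,y,z,jaw):
    "mm, deg"
    s,yaw=st(); d=np.array([x,y,z])-np.array(s['position'])*1000; a=(jaw-yaw+90)%180-90
    print('delta mm',np.round(d,1),'deg',round(a,2),'rad',round(np.radians(a),4))
E
python3 - <<'E'
from h import *
st(); M=ctrl.camera_model('wrist'); T=np.array(M['T']); print(np.round(T,3).tolist(),np.round(M['intrinsics'],0).tolist())
im=cv2.imread('pics/top0.png')
# mat / shaker outline fits
hsv=cv2.cvtColor(cv2.GaussianBlur(im,(3,3),0),cv2.COLOR_BGR2HSV)
def rect(mask,z,roi):
    m=np.zeros_like(mask); x0,y0,x1,y1=roi; m[y0:y1,x0:x1]=mask[y0:y1,x0:x1]
    c=max(cv2.findContours(m,0,1)[0],key=cv2.contourArea)
    P=np.array([w('top',p[0],z)[:2] for p in c])*1000
    (cx,cy),(a,b),th=cv2.minAreaRect(P.astype(np.float32)); print(np.round([cx,cy,a,b,th],1))
rect(cv2.inRange(hsv,(40,80,40),(85,255,255)),.003,(215,210,305,285))
rect(cv2.inRange(hsv,(0,0,110),(180,90,255)),.06,(315,220,435,305))
rect(cv2.inRange(hsv,(0,0,110),(180,60,255)),.189,(150,215,184,280))
E
```

```text
t 1.8 p [228.8 608.4 257.7] jaw 69.39 toolx [-0. -0. -1.] W 88.2 F [ 0.2 -0.4 -0.6] j7 [-1.28 -0.07]
[[0.353, 0.899, 0.258, 0.162], [0.936, -0.339, -0.097, 0.634], [0.0, 0.276, -0.961, 0.385], [0.0, 0.0, 0.0, 1.0]] [[291.0, 0.0, 278.0], [0.0, 291.0, 210.0], [0.0, 0.0, 1.0]]
[512.   76.1 183.1 234.4   6.8]
[ 465.  -283.9  185.   304.2   10.8]
[510.9 315.4 141.   67.8   2.4]
```

>>> play_rows(
  motion=[
    {"tx": 31, "ty": -32, "tz": 12, "wz": 0.035},
    {"tx": 31, "ty": -32, "tz": 12, "wz": 0.035},
    {"tx": 31, "ty": -32, "tz": 12, "wz": 0.035},
    {"tx": 31, "ty": -32, "tz": 12, "wz": 0.035},
    {"tx": 31, "ty": -32, "tz": 12, "wz": 0.035},
    {"tx": 31, "ty": -32, "tz": 12, "wz": 0.035},
    {"tx": 31, "ty": -32, "tz": 12, "wz": 0.035},
    {"tx": 31, "ty": -32, "tz": 12, "wz": 0.035},
    {"tx": 31, "ty": -32, "tz": 12, "wz": 0.035},
    {"tx": 0},
  ],
)

```text
invalid input
```

Run:
```python
from h import *
st(); M=ctrl.camera_model('wrist'); save('wrist','w1.png'); np.save('w1.npy',M)
for n,z in dict(carton_white=.144,stand=0,carton_bottom=.02).items():
    for r in ctrl.pinpoint(n,'wrist')[:2]: print(n,round(r['score'],2),np.round(r['centre']),np.round(w('wrist',r['centre'],z,M),4))
```

```text
t 1.8 p [228.8 608.4 257.7] jaw 69.39 toolx [-0. -0. -1.] W 88.2 F [ 0.2 -0.4 -0.6] j7 [-1.28 -0.07]
```

View pics/w1.png

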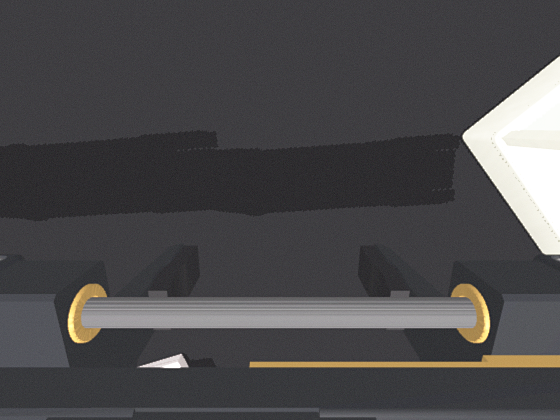

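>>> play_rows(
  motion=[
    {"wx": 0, "wy": 0, "wz": 0.035, "tx": 37, "ty": -32, "tz": 14, "hand": 88},
    {"wx": 0, "wy": 0, "wz": 0.035, "tx": 37, "ty": -32, "tz": 14, "hand": 88},
    {"wx": 0, "wy": 0, "wz": 0.035, "tx": 37, "ty": -32, "tz": 14, "hand": 88},
    {"wx": 0, "wy": 0, "wz": 0.035, "tx": 37, "ty": -32, "tz": 14, "hand": 88},
    {"wx": 0, "wy": 0, "wz": 0.035, "tx": 37, "ty": -32, "tz": 14, "hand": 88},
    {"wx": 0, "wy": 0, "wz": 0.035, "tx": 37, "ty": -32, "tz": 14, "hand": 88},
    {"wx": 0, "wy": 0, "wz": 0.035, "tx": 37, "ty": -32, "tz": 14, "hand": 88},
    {"wx": 0, "wy": 0, "wz": 0.035, "tx": 37, "ty": -32, "tz": 14, "hand": 88},
    {"wx": 0, "wy": 0, "wz": 0.035, "tx": 37, "ty": -32, "tz": 14, "hand": 88},
    {"wx": 0, "wy": 0, "wz": 0, "tx": 0, "ty": 0, "tz": 0, "hand": 88},
  ],
)

```text
clock: 3.0
position: [0.5625, 0.318, 0.3836]
eef_rot: [0.709, 0.019, 0.705, -0.02]
wrist_force: [0.1, -1.1, -1.0]
gripper_width: 0.0879
```

```bash
cat >> h.py <<'E'
def look(fn,names):
    st(); M=ctrl.camera_model('wrist'); save('wrist',fn+'.png'); np.save(fn+'.npy',M)
    for n,z in names.items():
        for r in ctrl.pinpoint(n,'wrist')[:3]:
            if r['score']>.25: print(n,round(r['score'],2),np.round(r['centre'],1),np.round(w('wrist',r['centre'],z,M)*1000,1))
E
python3 - <<'E'
from h import *
look('w2',dict(carton_white=.144,stand=0,carton_bottom=.02,carton_blue=.099,tray=.065))
E
```

```text
t 3.0 p [562.5 318.  383.6] jaw 86.82 toolx [ 0.006 -0.002 -1.   ] W 87.9 F [ 0.1 -1.1 -1. ] j7 [-0.63  0.95]
carton_white 0.71 [274.3 138.8] [507.5 315.8 144. ]
```

View pics/w2.png

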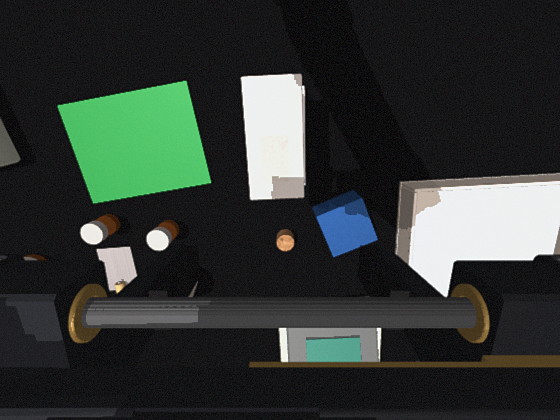

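```bash
cat >> h.py <<'E'
def box(cam,x,y,yaw,a,b,z,M=None):
    c,s=np.cos(np.radians(yaw)),np.sin(np.radians(yaw))
    return [proj(cam,np.array([x+c*u-s*v,y+s*u+c*v,z])/1000,M) for u,v in [(-a/2,-b/2),(a/2,-b/2),(a/2,b/2),(-a/2,b/2)]]
def over(fn,out,M,boxes,roi,f,cam='wrist'):
    im=cv2.imread('pics/'+fn); x0,y0,x1,y1=roi; im=cv2.resize(im[y0:y1,x0:x1],None,fx=f,fy=f,interpolation=cv2.INTER_CUBIC)
    for bx,col in boxes:
        P=((np.array(box(cam,*bx,M))-[x0-.5,y0-.5])*f).astype(np.int32); cv2.polylines(im,[P],True,col,1)
    cv2.imwrite('pics/'+out,im)
def crect(fn,M,lo,hi,z,roi,cam='wrist'):
    im=cv2.imread('pics/'+fn); hsv=cv2.cvtColor(im,cv2.COLOR_BGR2HSV); k=cv2.medianBlur(cv2.inRange(hsv,lo,hi),3); m=np.zeros_like(k)
    x0,y0,x1,y1=roi; m[y0:y1,x0:x1]=k[y0:y1,x0:x1]
    c=max(cv2.findContours(m,0,1)[0],key=cv2.contourArea); P=np.array([w(cam,p[0],z,M)[:2] for p in c])*1000
    r=cv2.minAreaRect(P.astype(np.float32)); print(np.round([*r[0],*r[1],r[2]],1)); return r
E
python3 - <<'E'
from h import *
M=np.load('w2.npy',allow_pickle=True).item()
crect('w2.png',M,(40,80,40),(85,255,255),.003,(40,70,225,215))
crect('w2.png',M,(0,0,110),(180,40,255),.189,(230,60,315,210))
over('w2.png','w2c.png',M,[((508,316,-2.5,130,62,189),(0,0,255)),((508,316,-2.5,160,90,20),(255,0,255))],(220,60,330,215),5)
E
```

```text
[511.5  77.3 172.5 223.    6.7]
[506.9 317.2  64.7 130.   89.3]
```

View pics/w2c.png

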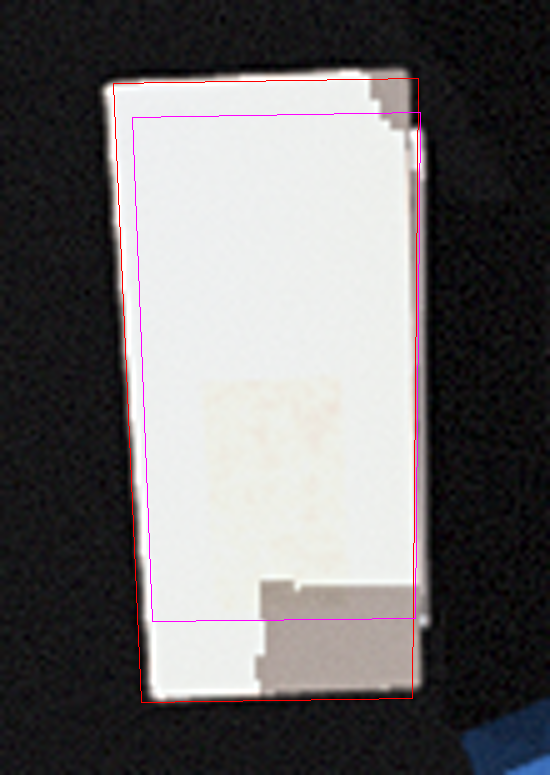

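Run:
```python
from h import *
M=np.load('w2.npy',allow_pickle=True).item()
for u,v,z in [(106,86,.189),(407,69,.189),(420,688,.189),(151,698,.189),(425,128,.02),(430,627,.02)]:
    print(np.round(w('wrist',(220+u/5-.5,60+v/5-.5),z,M)*1000,1))
```

```text
[442.2 286.2 189. ]
[442.5 347.5 189. ]
[571.8 346.  189. ]
[570.7 284.6 189. ]
[434.4 365.6  20. ]
[593.1 362.4  20. ]
```

>>> play_rows(
  motion=[
    {"wx": 0, "wy": 0, "wz": 0.02, "tx": -28, "ty": -1, "tz": -30, "hand": 88},
    {"wx": 0, "wy": 0, "wz": 0.023, "tx": -27.5, "ty": -1, "tz": -40, "hand": 88},
    {"wx": 0, "wy": 0, "wz": 0, "tx": 0, "ty": 0, "tz": -45, "hand": 88},
    {"wx": 0, "wy": 0, "wz": 0, "tx": 0, "ty": 0, "tz": -30, "hand": 88},
    {"wx": 0, "wy": 0, "wz": 0, "tx": 0, "ty": 0, "tz": -30, "hand": 88},
    {"wx": 0, "wy": 0, "wz": 0, "tx": 0, "ty": 0, "tz": -25, "hand": 88},
    {"wx": 0, "wy": 0, "wz": 0, "tx": 0, "ty": 0, "tz": -11, "hand": 88},
    {"wx": 0, "wy": 0, "wz": 0, "tx": 0, "ty": 0, "tz": 0, "hand": 88},
    {"wx": 0, "wy": 0, "wz": 0, "tx": 0, "ty": 0, "tz": 0, "hand": 88},
  ],
)

```text
clock: 4.2
position: [0.5008, 0.3242, 0.1715]
eef_rot: [0.707, 0.001, 0.707, -0.0]
wrist_force: [0.7, 0.5, -0.0]
gripper_width: 0.0877
```

Run:
```python
from h import *
plan(507,316,172,89.3)
```

```text
t 4.2 p [500.8 324.2 171.5] jaw 89.94 toolx [ 0.001  0.001 -1.   ] W 87.7 F [ 0.7  0.5 -0. ] j7 [-0.67  0.93]
delta mm [ 6.2 -8.2  0.5] deg -0.64 rad -0.0112
```

>>> play_rows(
  motion=[
    {"wx": 0, "wy": 0, "wz": -0.011, "tx": 6.2, "ty": -8.2, "tz": 0, "hand": 88},
    {"wx": 0, "wy": 0, "wz": 0, "tx": 0, "ty": 0, "tz": 0, "hand": 55},
    {"wx": 0, "wy": 0, "wz": 0, "tx": 0, "ty": 0, "tz": 0, "hand": 55},
    {"wx": 0, "wy": 0, "wz": 0, "tx": 0, "ty": 0, "tz": 0, "hand": 55},
    {"wx": 0, "wy": 0, "wz": 0, "tx": 0, "ty": 0, "tz": 0, "hand": 55},
    {"wx": 0, "wy": 0, "wz": 0, "tx": 0, "ty": 0, "tz": 0, "hand": 55},
  ],
  grip_force=25,
)

```text
clock: 4.8
position: [0.5068, 0.3156, 0.1708]
eef_rot: [0.707, 0.005, 0.707, -0.004]
wrist_force: [-0.2, 0.1, 2.4]
gripper_width: 0.0615
```

Run:
```python
from h import *
plan(517.9,22.7,33,96.7)
```

```text
t 4.8 p [506.8 315.6 170.8] jaw 89.29 toolx [ 0.     0.001 -1.   ] W 61.5 F [-0.2  0.1  2.4] j7 [-0.65  0.94]
delta mm [  11.1 -292.9 -137.8] deg 7.41 rad 0.1294
```

>>> play_rows(
  motion=[
    {"wx": 0, "wy": 0, "wz": 0, "tx": 0, "ty": 0, "tz": 15, "hand": 55},
    {"wx": 0, "wy": 0, "wz": 0, "tx": 0, "ty": 0, "tz": 30, "hand": 55},
    {"wx": 0, "wy": 0, "wz": 0.02, "tx": 1, "ty": -30, "tz": 0, "hand": 55},
    {"wx": 0, "wy": 0, "wz": 0.02, "tx": 2, "ty": -42, "tz": 0, "hand": 55},
    {"wx": 0, "wy": 0, "wz": 0.02, "tx": 2, "ty": -42, "tz": 0, "hand": 55},
    {"wx": 0, "wy": 0, "wz": 0.02, "tx": 2, "ty": -42, "tz": -10, "hand": 55},
    {"wx": 0, "wy": 0, "wz": 0.02, "tx": 2, "ty": -42, "tz": -20, "hand": 55},
    {"wx": 0, "wy": 0, "wz": 0.02, "tx": 2, "ty": -42, "tz": -25, "hand": 55},
    {"wx": 0, "wy": 0, "wz": 0.01, "tx": 0, "ty": -33, "tz": -30, "hand": 55},
    {"wx": 0, "wy": 0, "wz": 0, "tx": 0, "ty": -20, "tz": -30, "hand": 55},
  ],
)

```text
clock: 5.8
position: [0.518, 0.0187, 0.1006]
eef_rot: [0.706, -0.041, 0.706, 0.04]
wrist_force: [0.3, 0.5, -1.8]
gripper_width: 0.0622
```

>>> play_rows(
  motion=[
    {"wx": 0, "wy": 0, "wz": 0, "tx": 0, "ty": 0, "tz": -30, "hand": 55},
    {"wx": 0, "wy": 0, "wz": 0, "tx": 0, "ty": 0, "tz": -20, "hand": 55},
    {"wx": 0, "wy": 0, "wz": 0, "tx": 0, "ty": 0, "tz": 0, "hand": 55},
    {"wx": 0, "wy": 0, "wz": 0, "tx": 0, "ty": 0, "tz": 0, "hand": 55},
  ],
)

```text
clock: 6.2
position: [0.5181, 0.0223, 0.0512]
eef_rot: [0.706, -0.041, 0.706, 0.041]
wrist_force: [0.3, -0.0, -2.1]
gripper_width: 0.0617
```

Run:
```python
from h import *
plan(517.9,22.7,30,96.7)
```

```text
t 6.2 p [518.1  22.3  51.2] jaw 96.72 toolx [ 0.  0. -1.] W 61.7 F [ 0.3 -0.  -2.1] j7 [-0.16  1.6 ]
delta mm [ -0.2   0.4 -21.2] deg -0.02 rad -0.0004
```

>>> play_rows(
  motion=[
    {"wx": 0, "wy": 0, "wz": 0, "tx": 0, "ty": 0, "tz": -13, "hand": 55},
    {"wx": 0, "wy": 0, "wz": 0, "tx": 0, "ty": 0, "tz": -7.5, "hand": 55},
    {"wx": 0, "wy": 0, "wz": 0, "tx": 0, "ty": 0, "tz": 0, "hand": 55},
    {"wx": 0, "wy": 0, "wz": 0, "tx": 0, "ty": 0, "tz": 0, "hand": 80},
    {"wx": 0, "wy": 0, "wz": 0, "tx": 0, "ty": 0, "tz": 0, "hand": 80},
    {"wx": 0, "wy": 0, "wz": 0, "tx": 0, "ty": 0, "tz": 0, "hand": 80},
  ],
)

```text
clock: 6.8
position: [0.518, 0.0222, 0.0303]
eef_rot: [0.706, -0.041, 0.706, 0.041]
wrist_force: [-0.9, -0.6, -0.3]
gripper_width: 0.0798
```

>>> play_rows(
  motion=[
    {"wx": 0, "wy": 0, "wz": 0, "tx": 0, "ty": 0, "tz": 30, "hand": 80},
    {"wx": 0, "wy": 0, "wz": 0, "tx": 0, "ty": 0, "tz": 45, "hand": 88},
    {"wx": 0, "wy": 0, "wz": -0.02, "tx": 5, "ty": 15, "tz": 45, "hand": 88},
    {"wx": 0, "wy": 0, "wz": -0.02, "tx": 5, "ty": 30, "tz": 40, "hand": 88},
    {"wx": 0, "wy": 0, "wz": -0.02, "tx": 5, "ty": 35, "tz": 35, "hand": 88},
    {"wx": 0, "wy": 0, "wz": -0.02, "tx": 5, "ty": 40, "tz": 30, "hand": 88},
    {"wx": 0, "wy": 0, "wz": -0.02, "tx": 5, "ty": 45, "tz": 20, "hand": 88},
    {"wx": 0, "wy": 0, "wz": -0.02, "tx": 5, "ty": 45, "tz": 20, "hand": 88},
    {"wx": 0, "wy": 0, "wz": -0.02, "tx": 5, "ty": 45, "tz": 10, "hand": 88},
    {"wx": 0, "wy": 0, "wz": 0, "tx": 5, "ty": 38, "tz": 0, "hand": 88},
  ],
)

```text
clock: 7.8
position: [0.558, 0.3181, 0.307]
eef_rot: [0.708, 0.009, 0.706, -0.007]
wrist_force: [0.7, -0.3, -0.4]
gripper_width: 0.0878
```

>>> play_rows(
  motion=[
    {"wx": 0, "wy": 0, "wz": 0, "tx": 10, "ty": 0, "tz": 0, "hand": 88},
    {"wx": 0, "wy": 0, "wz": 0, "tx": 0, "ty": 0, "tz": 0, "hand": 88},
    {"wx": 0, "wy": 0, "wz": 0, "tx": 0, "ty": 0, "tz": 0, "hand": 88},
  ],
)

```text
clock: 8.1
position: [0.568, 0.3129, 0.3043]
eef_rot: [0.707, 0.008, 0.707, -0.009]
wrist_force: [0.9, -0.3, -0.3]
gripper_width: 0.0881
```

Run:
```python
from h import *
look('w3',dict(carton_blue=.099,carton_white=.003,jar1=0))
M=np.load('w3.npy',allow_pickle=True).item()
crect('w3.png',M,(95,90,20),(130,255,255),.144,(215,50,330,215))
crect('w3.png',M,(0,0,110),(180,60,255),.048,(30,50,225,215))
over('w3.png','w3c.png',M,[((507,316,-1,130,62,144),(0,0,255)),((518,22.7,6.7,130,62,48),(0,0,255))],(60,40,340,240),2.8)
```

```text
t 8.1 p [568.  312.9 304.3] jaw 88.57 toolx [-0.    -0.001 -1.   ] W 88.1 F [ 0.9 -0.3 -0.3] j7 [-0.6   0.99]
carton_blue 0.7 [280.7 138. ] [509.5 316.9  99. ]
carton_white 0.68 [ 78.  145.7] [516.4  24.2   3. ]
jar1 0.93 [151.6 241.4] [668.3 107.5   0. ]
jar1 0.8 [ 80.  234.7] [654.1  -4.5   0. ]
jar1 0.61 [345.5 231.5] [659.3 416.4   0. ]
[5.096e+02 3.170e+02 1.315e+02 6.330e+01 5.000e-01]
[517.7  22.6 129.9  62.9   6.8]
```

View pics/w3c.png

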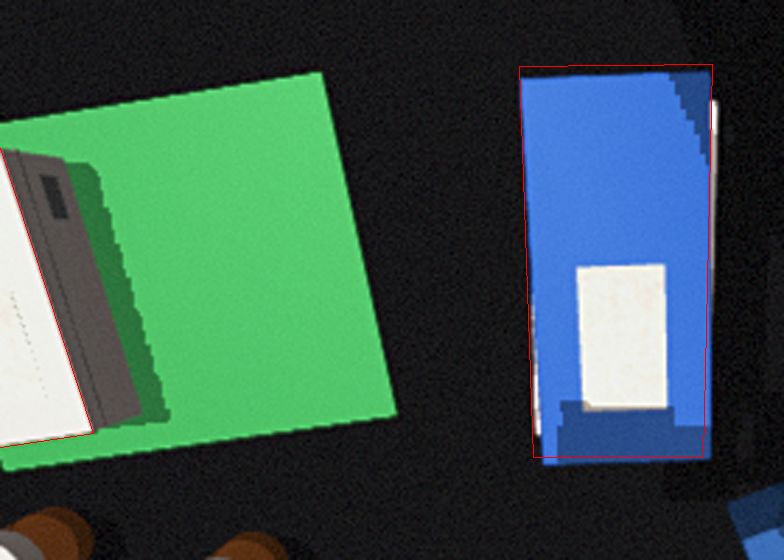

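>>> play_rows(
  motion=[
    {"wx": 0, "wy": 0, "wz": 0.034, "tx": -29, "ty": 4, "tz": -20, "hand": 88},
    {"wx": 0, "wy": 0, "wz": 0, "tx": -29.4, "ty": 0, "tz": -40, "hand": 88},
    {"wx": 0, "wy": 0, "wz": 0, "tx": 0, "ty": 0, "tz": -40, "hand": 88},
    {"wx": 0, "wy": 0, "wz": 0, "tx": 0, "ty": 0, "tz": -30, "hand": 88},
    {"wx": 0, "wy": 0, "wz": 0, "tx": 0, "ty": 0, "tz": -28, "hand": 88},
    {"wx": 0, "wy": 0, "wz": 0, "tx": 0, "ty": 0, "tz": -20, "hand": 88},
    {"wx": 0, "wy": 0, "wz": 0, "tx": 0, "ty": 0, "tz": 0, "hand": 88},
    {"wx": 0, "wy": 0, "wz": 0, "tx": 0, "ty": 0, "tz": 0, "hand": 88},
  ],
)

```text
clock: 9.1
position: [0.5096, 0.3185, 0.1273]
eef_rot: [0.707, -0.004, 0.707, 0.004]
wrist_force: [1.1, 0.7, -0.3]
gripper_width: 0.088
```

Run:
```python
from h import *
plan(509.6,317,126,90.5)
```

```text
t 9.1 p [509.6 318.5 127.3] jaw 90.61 toolx [ 0.  0. -1.] W 88.0 F [ 1.1  0.7 -0.3] j7 [-0.64  0.96]
delta mm [ 0.  -1.5 -1.3] deg -0.11 rad -0.0019
```

>>> play_rows(
  motion=[
    {"wx": 0, "wy": 0, "wz": 0, "tx": 0, "ty": -1.5, "tz": -1.3, "hand": 88},
    {"wx": 0, "wy": 0, "wz": 0, "tx": 0, "ty": 0, "tz": 0, "hand": 55},
    {"wx": 0, "wy": 0, "wz": 0, "tx": 0, "ty": 0, "tz": 0, "hand": 55},
    {"wx": 0, "wy": 0, "wz": 0, "tx": 0, "ty": 0, "tz": 0, "hand": 55},
    {"wx": 0, "wy": 0, "wz": 0, "tx": 0, "ty": 0, "tz": 0, "hand": 55},
    {"wx": 0, "wy": 0, "wz": 0, "tx": 0, "ty": 0, "tz": 0, "hand": 55},
  ],
)

```text
clock: 9.7
position: [0.5094, 0.3174, 0.1258]
eef_rot: [0.707, -0.004, 0.707, 0.004]
wrist_force: [-1.5, 0.2, 4.0]
gripper_width: 0.0618
```

>>> play_rows(
  motion=[
    {"wx": 0, "wy": 0, "wz": 0, "tx": 0, "ty": 0, "tz": 10, "hand": 55},
    {"wx": 0, "wy": 0, "wz": 0, "tx": 0, "ty": 0, "tz": 30, "hand": 55},
    {"wx": 0, "wy": 0, "wz": 0.02, "tx": 0, "ty": -30, "tz": 0, "hand": 55},
    {"wx": 0, "wy": 0, "wz": 0.03, "tx": -1, "ty": -42, "tz": 0, "hand": 55},
    {"wx": 0, "wy": 0, "wz": 0.03, "tx": -2, "ty": -42, "tz": 0, "hand": 55},
    {"wx": 0, "wy": 0, "wz": 0.028, "tx": -1.5, "ty": -41, "tz": -20, "hand": 55},
    {"wx": 0, "wy": 0, "wz": 0, "tx": 0, "ty": -30, "tz": -35, "hand": 55},
    {"wx": 0, "wy": 0, "wz": 0, "tx": 0, "ty": 0, "tz": -40, "hand": 55},
    {"wx": 0, "wy": 0, "wz": 0, "tx": 0, "ty": 0, "tz": -20, "hand": 55},
    {"wx": 0, "wy": 0, "wz": 0, "tx": 0, "ty": 0, "tz": 0, "hand": 55},
  ],
)

```text
clock: 10.7
position: [0.5027, 0.1315, 0.0481]
eef_rot: [0.704, -0.043, 0.708, 0.042]
wrist_force: [-1.0, 0.2, -3.2]
gripper_width: 0.0619
```

Run:
```python
from h import *
plan(505.1,131.9,30,96.7)
```

```text
t 10.7 p [502.7 131.5  48.1] jaw 96.82 toolx [-0.005 -0.002 -1.   ] W 61.9 F [-1.   0.2 -3.2] j7 [-0.34  1.34]
delta mm [  2.4   0.4 -18.1] deg -0.12 rad -0.002
```

>>> play_rows(
  motion=[
    {"wx": 0, "wy": 0, "wz": 0, "tx": 0, "ty": 0, "tz": -13, "hand": 55},
    {"wx": 0, "wy": 0, "wz": 0, "tx": 0, "ty": 0, "tz": -7, "hand": 55},
    {"wx": 0, "wy": 0, "wz": 0, "tx": 0, "ty": 0, "tz": 0, "hand": 55},
    {"wx": 0, "wy": 0, "wz": 0, "tx": 0, "ty": 0, "tz": 0, "hand": 80},
    {"wx": 0, "wy": 0, "wz": 0, "tx": 0, "ty": 0, "tz": 0, "hand": 80},
    {"wx": 0, "wy": 0, "wz": 0, "tx": 0, "ty": 0, "tz": 0, "hand": 80},
  ],
)

```text
clock: 11.3
position: [0.5053, 0.1325, 0.031]
eef_rot: [0.706, -0.042, 0.705, 0.042]
wrist_force: [0.8, 0.9, 0.2]
gripper_width: 0.0801
```

>>> play_rows(
  motion=[
    {"wx": 0, "wy": 0, "wz": 0, "tx": 0, "ty": 0, "tz": 30, "hand": 80},
    {"wx": 0, "wy": 0, "wz": 0, "tx": 0, "ty": 0, "tz": 45, "hand": 88},
    {"wx": 0, "wy": 0, "wz": -0.02, "tx": 10, "ty": 5, "tz": 45, "hand": 88},
    {"wx": 0, "wy": 0, "wz": -0.02, "tx": 10, "ty": 20, "tz": 40, "hand": 88},
    {"wx": 0, "wy": 0, "wz": -0.02, "tx": 10, "ty": 30, "tz": 30, "hand": 88},
    {"wx": 0, "wy": 0, "wz": -0.02, "tx": 10, "ty": 40, "tz": 20, "hand": 88},
    {"wx": 0, "wy": 0, "wz": -0.02, "tx": 10, "ty": 45, "tz": 20, "hand": 88},
    {"wx": 0, "wy": 0, "wz": -0.01, "tx": 10, "ty": 40, "tz": 10, "hand": 88},
    {"wx": 0, "wy": 0, "wz": 0, "tx": 5, "ty": 5, "tz": 0, "hand": 88},
    {"wx": 0, "wy": 0, "wz": 0, "tx": 0, "ty": 0, "tz": 0, "hand": 88},
  ],
)

```text
clock: 12.3
position: [0.5697, 0.3182, 0.2702]
eef_rot: [0.707, -0.004, 0.707, 0.004]
wrist_force: [-0.5, -1.2, -0.4]
gripper_width: 0.088
```

Run:
```python
from h import *
look('w4',dict(tray=.065,carton_blue=.003,carton_bottom=.02))
M=np.load('w4.npy',allow_pickle=True).item()
crect('w4.png',M,(18,90,20),(35,255,255),.099,(215,30,350,230))
crect('w4.png',M,(95,90,20),(130,255,255),.048,(30,50,215,235))
over('w4.png','w4c.png',M,[((509,317,0,130,62,99),(0,0,255)),((507,132,6.7,130,62,48),(0,0,255))],(60,20,360,240),2.6)
```

```text
t 12.3 p [569.7 318.2 270.2] jaw 90.65 toolx [ 0.  0. -1.] W 88.0 F [-0.5 -1.2 -0.4] j7 [-0.59  1.01]
tray 0.68 [277.1 134.3] [507.3 316.3  65. ]
carton_blue 0.57 [137.6 132.2] [508.1 133.    3. ]
carton_bottom 0.34 [133.9 241.4] [655.3 117.6  20. ]
[508.3 316.1 132.4  63.5   1.7]
[503.8 141.3 129.4  78.    6.7]
```

View pics/w4c.png

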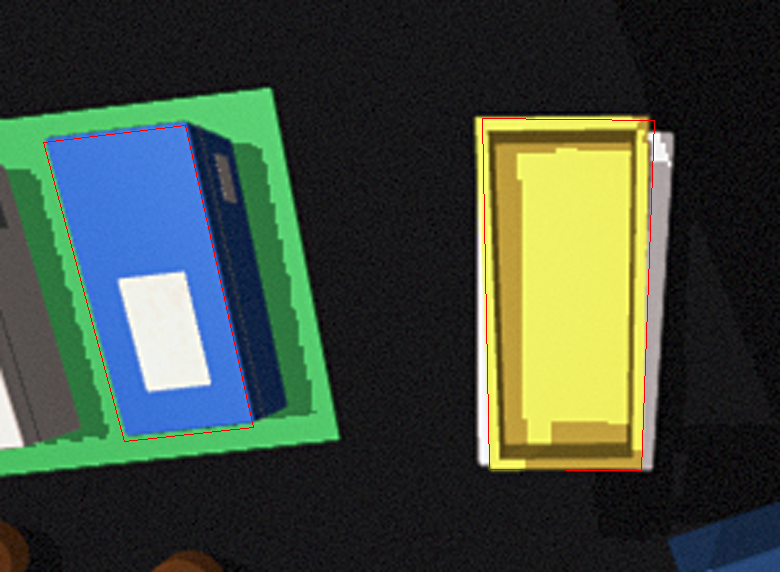

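>>> play_rows(
  motion=[
    {"wx": 0, "wy": 0, "wz": 0, "tx": 0, "ty": -40, "tz": 20, "hand": 88},
    {"wx": 0, "wy": 0, "wz": 0, "tx": 0, "ty": -45, "tz": 20, "hand": 88},
    {"wx": 0, "wy": 0, "wz": 0, "tx": 0, "ty": -45, "tz": 20, "hand": 88},
    {"wx": 0, "wy": 0, "wz": 0, "tx": 0, "ty": -45, "tz": 0, "hand": 88},
    {"wx": 0, "wy": 0, "wz": 0, "tx": 0, "ty": -45, "tz": 0, "hand": 88},
    {"wx": 0, "wy": 0, "wz": 0, "tx": 0, "ty": -45, "tz": 0, "hand": 88},
    {"wx": 0, "wy": 0, "wz": 0, "tx": 0, "ty": -45, "tz": 0, "hand": 88},
    {"wx": 0, "wy": 0, "wz": 0, "tx": 0, "ty": -45, "tz": 0, "hand": 88},
    {"wx": 0, "wy": 0, "wz": 0, "tx": 0, "ty": -45, "tz": 0, "hand": 88},
    {"wx": 0, "wy": 0, "wz": 0, "tx": 0, "ty": -45, "tz": 0, "hand": 88},
  ],
)

```text
clock: 13.5
position: [0.5684, -0.1309, 0.3303]
eef_rot: [0.707, -0.003, 0.707, 0.003]
wrist_force: [1.1, -0.2, -0.7]
gripper_width: 0.088
```

>>> play_rows(
  motion=[
    {"wx": 0, "wy": 0, "wz": 0, "tx": 0, "ty": -45, "tz": 0, "hand": 88},
    {"wx": 0, "wy": 0, "wz": 0, "tx": 0, "ty": -45, "tz": 0, "hand": 88},
    {"wx": 0, "wy": 0, "wz": 0, "tx": 0, "ty": -45, "tz": 0, "hand": 88},
    {"wx": 0, "wy": 0, "wz": 0, "tx": 0, "ty": -13, "tz": 0, "hand": 88},
    {"wx": 0, "wy": 0, "wz": 0, "tx": 0, "ty": 0, "tz": 0, "hand": 88},
    {"wx": 0, "wy": 0, "wz": 0, "tx": 0, "ty": 0, "tz": 0, "hand": 88},
    {"wx": 0, "wy": 0, "wz": 0, "tx": 0, "ty": 0, "tz": 0, "hand": 88},
    {"wx": 0, "wy": 0, "wz": 0, "tx": 0, "ty": 0, "tz": 0, "hand": 88},
  ],
)

```text
clock: 14.3
position: [0.5703, -0.2739, 0.3304]
eef_rot: [0.707, -0.004, 0.707, 0.005]
wrist_force: [0.3, 0.2, 0.2]
gripper_width: 0.0882
```

Run:
```python
from h import *
look('w5',dict(shaker=0,platform=.08,speed_grip=.097,index_mark=.06,jar1=0))
M=np.load('w5.npy',allow_pickle=True).item()
crect('w5.png',M,(0,0,130),(180,70,255),.06,(150,20,420,250))
over('w5.png','w5c.png',M,[((450,-235,9.5,100,160,80),(0,0,255)),((450,-235,9.5,77,144,80),(255,0,255)),((465,-277,9.5,180,300,60),(0,255,0))],(130,30,430,230),2.6)
```

```text
t 14.3 p [ 570.3 -273.9  330.4] jaw 90.69 toolx [ 0.     0.001 -1.   ] W 88.2 F [0.3 0.2 0.2] j7 [0.22 2.04]
shaker 0.75 [274.  101.9] [ 464.7 -281.1    0. ]
platform 0.96 [314.5  90.7] [ 457.4 -231.    80. ]
speed_grip 0.7 [185.3 114.5] [ 487.1 -384.3   97. ]
index_mark 0.88 [231.1 107.3] [ 476.3 -335.7   60. ]
jar1 0.81 [505.1 231.1] [664.  107.7   0. ]
jar1 0.66 [441.1 225.8] [655.8  -1.2   0. ]
[ 465.7 -283.7  177.2  296.1   10.6]
```

View pics/w5c.png

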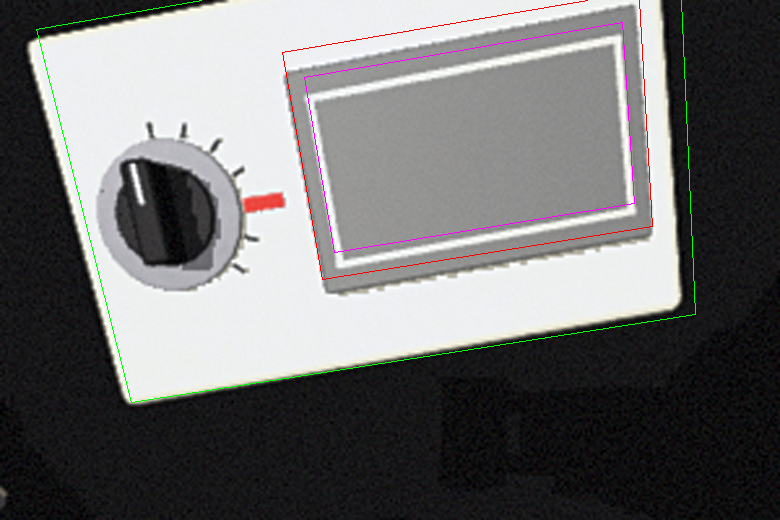

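Run:
```python
from h import *
M=np.load('w5.npy',allow_pickle=True).item()
f=lambda u,v,z: np.round(w('wrist',(130+u/2.6-.5,30+v/2.6-.5),z,M)*1000,1)
print('outline',[f(u,v,.08).tolist() for u,v in [(307,96),(617,36),(633,210),(338,268)]])
print('plat',[f(u,v,.08).tolist() for u,v in [(286,72),(636,7),(651,232),(328,288)]])
print('pointer',f(126,163,.104),f(141,205,.104),'bar',f(122,165,.104),f(150,160,.104),f(150,264,.104),f(182,262,.104),'red',f(246,205,.06),f(284,200,.06))
im=cv2.imread('pics/w5.png'); cv2.imwrite('pics/w5k.png',cv2.resize(im[75:150,155:245],None,fx=8,fy=8,interpolation=cv2.INTER_CUBIC))
```

```text
outline [[431.5, -311.5, 80.0], [405.4, -172.5, 80.0], [479.0, -157.9, 80.0], [507.1, -297.9, 80.0]]
plat [[421.7, -320.8, 80.0], [393.9, -165.2, 80.0], [488.8, -148.3, 80.0], [516.6, -302.8, 80.0]]
pointer [ 463.3 -388.7  104. ] [ 480.6 -383.5  104. ] bar [ 464.1 -390.5  104. ] [ 462.  -378.1  104. ] [ 505.8 -381.4  104. ] [ 504.8 -366.9  104. ] red [ 477.7 -344.7   60. ] [ 475.2 -325.8   60. ]
```

View pics/w5k.png

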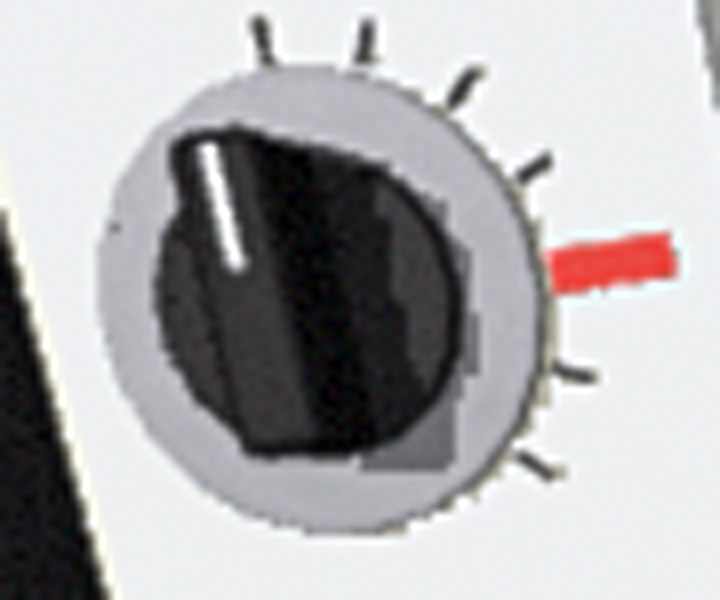

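>>> play_rows(
  motion=[
    {"wx": 0, "wy": 0, "wz": 0, "tx": 0, "ty": 35, "tz": 0, "hand": 88},
    {"wx": 0, "wy": 0, "wz": 0, "tx": -5, "ty": 45, "tz": 0, "hand": 88},
    {"wx": 0, "wy": 0, "wz": 0, "tx": -5, "ty": 45, "tz": 0, "hand": 88},
    {"wx": 0, "wy": 0, "wz": 0, "tx": -5, "ty": 45, "tz": -5, "hand": 88},
    {"wx": 0, "wy": 0, "wz": 0, "tx": -5, "ty": 45, "tz": -10, "hand": 88},
    {"wx": 0, "wy": 0, "wz": 0, "tx": -5, "ty": 45, "tz": -10, "hand": 88},
    {"wx": 0, "wy": 0, "wz": 0, "tx": -5, "ty": 45, "tz": -10, "hand": 88},
    {"wx": 0, "wy": 0, "wz": 0, "tx": -5, "ty": 45, "tz": -10, "hand": 88},
    {"wx": 0, "wy": 0, "wz": 0, "tx": -5, "ty": 45, "tz": -10, "hand": 88},
    {"wx": 0, "wy": 0, "wz": 0, "tx": -5, "ty": 45, "tz": -10, "hand": 88},
  ],
)

```text
clock: 15.6
position: [0.5245, 0.1658, 0.2652]
eef_rot: [0.707, -0.003, 0.707, 0.003]
wrist_force: [0.7, -0.6, 0.5]
gripper_width: 0.0878
```

>>> play_rows(
  motion=[
    {"wx": 0, "wy": 0, "wz": 0, "tx": -5, "ty": 45, "tz": -10, "hand": 88},
    {"wx": 0, "wy": 0, "wz": 0, "tx": -5, "ty": 45, "tz": -10, "hand": 88},
    {"wx": 0, "wy": 0, "wz": 0, "tx": -5, "ty": 45, "tz": -10, "hand": 88},
    {"wx": 0, "wy": 0, "wz": 0.018, "tx": -2, "ty": 15, "tz": -10, "hand": 88},
    {"wx": 0, "wy": 0, "wz": 0, "tx": 0, "ty": 0, "tz": -20, "hand": 88},
    {"wx": 0, "wy": 0, "wz": 0, "tx": 0, "ty": 0, "tz": -20, "hand": 88},
    {"wx": 0, "wy": 0, "wz": 0, "tx": 0, "ty": 0, "tz": 0, "hand": 88},
  ],
)

```text
clock: 16.3
position: [0.5065, 0.3124, 0.1827]
eef_rot: [0.706, -0.011, 0.708, 0.008]
wrist_force: [-0.5, -0.1, 0.4]
gripper_width: 0.088
```

Run:
```python
from h import *
plan(508.3,316.1,88,91.7)
```

```text
t 16.3 p [506.5 312.4 182.7] jaw 91.55 toolx [-0.004 -0.003 -1.   ] W 88.0 F [-0.5 -0.1  0.4] j7 [-0.62  0.96]
delta mm [  1.8   3.7 -94.7] deg 0.15 rad 0.0026
```

>>> play_rows(
  motion=[
    {"wx": 0, "wy": 0, "wz": 0, "tx": 0, "ty": 0, "tz": -35, "hand": 88},
    {"wx": 0, "wy": 0, "wz": 0, "tx": 0, "ty": 0, "tz": -30, "hand": 88},
    {"wx": 0, "wy": 0, "wz": 0, "tx": 0, "ty": 0, "tz": -20, "hand": 88},
    {"wx": 0, "wy": 0, "wz": 0, "tx": 0, "ty": 0, "tz": -12, "hand": 88},
    {"wx": 0, "wy": 0, "wz": 0, "tx": 0, "ty": 0, "tz": 0, "hand": 88},
    {"wx": 0, "wy": 0, "wz": 0, "tx": 0, "ty": 0, "tz": 0, "hand": 88},
  ],
)

```text
clock: 16.9
position: [0.5086, 0.3142, 0.0894]
eef_rot: [0.708, -0.009, 0.707, 0.01]
wrist_force: [-0.1, -0.4, 0.8]
gripper_width: 0.0884
```

Run:
```python
from h import *
plan(508.3,316.1,88,91.7)
```

```text
t 16.9 p [508.6 314.2  89.4] jaw 91.54 toolx [ 0.001  0.001 -1.   ] W 88.4 F [-0.1 -0.4  0.8] j7 [-0.62  0.96]
delta mm [-0.3  1.9 -1.4] deg 0.16 rad 0.0028
```

>>> play_rows(
  motion=[
    {"wx": 0, "wy": 0, "wz": 0.003, "tx": 0, "ty": 1.9, "tz": -1, "hand": 88},
    {"wx": 0, "wy": 0, "wz": 0, "tx": 0, "ty": 0, "tz": 0, "hand": 55},
    {"wx": 0, "wy": 0, "wz": 0, "tx": 0, "ty": 0, "tz": 0, "hand": 55},
    {"wx": 0, "wy": 0, "wz": 0, "tx": 0, "ty": 0, "tz": 0, "hand": 55},
    {"wx": 0, "wy": 0, "wz": 0, "tx": 0, "ty": 0, "tz": 0, "hand": 55},
    {"wx": 0, "wy": 0, "wz": 0, "tx": 0, "ty": 0, "tz": 0, "hand": 55},
    {"wx": 0, "wy": 0, "wz": 0, "tx": 0, "ty": 0, "tz": 15, "hand": 55},
    {"wx": 0, "wy": 0, "wz": 0, "tx": 0, "ty": 0, "tz": 35, "hand": 55},
    {"wx": 0, "wy": 0, "wz": 0, "tx": 0, "ty": 0, "tz": 35, "hand": 55},
    {"wx": 0, "wy": 0, "wz": 0, "tx": 0, "ty": 0, "tz": 15, "hand": 55},
  ],
  grip_force=20,
)

```text
clock: 17.9
position: [0.5092, 0.3169, 0.1911]
eef_rot: [0.709, -0.01, 0.706, 0.012]
wrist_force: [0.3, -0.1, -1.1]
gripper_width: 0.0617
```

>>> play_rows(
  motion=[
    {"wx": 0, "wy": 0, "wz": -0.1, "tx": -3.8, "ty": -39, "tz": 0, "hand": 55},
    {"wx": 0, "wy": 0, "wz": -0.1, "tx": -3.8, "ty": -39, "tz": 0, "hand": 55},
    {"wx": 0, "wy": 0, "wz": -0.1, "tx": -3.8, "ty": -39, "tz": 0, "hand": 55},
    {"wx": 0, "wy": 0, "wz": -0.1, "tx": -3.8, "ty": -39, "tz": 0, "hand": 55},
    {"wx": 0, "wy": 0, "wz": -0.1, "tx": -3.8, "ty": -39, "tz": 0, "hand": 55},
    {"wx": 0, "wy": 0, "wz": -0.1, "tx": -3.8, "ty": -39, "tz": 0, "hand": 55},
    {"wx": 0, "wy": 0, "wz": -0.1, "tx": -3.8, "ty": -39, "tz": 0, "hand": 55},
    {"wx": 0, "wy": 0, "wz": -0.1, "tx": -3.8, "ty": -39, "tz": 0, "hand": 55},
    {"wx": 0, "wy": 0, "wz": -0.1, "tx": -3.8, "ty": -39, "tz": 0, "hand": 55},
    {"wx": 0, "wy": 0, "wz": -0.1, "tx": -3.8, "ty": -39, "tz": 0, "hand": 55},
  ],
)

```text
clock: 18.9
position: [0.4691, -0.0754, 0.1873]
eef_rot: [0.625, 0.331, 0.625, -0.331]
wrist_force: [-0.7, -0.1, -1.5]
gripper_width: 0.0618
```

>>> play_rows(
  motion=[
    {"wx": 0, "wy": 0, "wz": -0.1, "tx": -3.8, "ty": -39, "tz": 0, "hand": 55},
    {"wx": 0, "wy": 0, "wz": -0.1, "tx": -3.8, "ty": -39, "tz": 0, "hand": 55},
    {"wx": 0, "wy": 0, "wz": -0.1, "tx": -3.8, "ty": -39, "tz": 0, "hand": 55},
    {"wx": 0, "wy": 0, "wz": -0.1, "tx": -3.8, "ty": -39, "tz": 0, "hand": 55},
    {"wx": 0, "wy": 0, "wz": 0, "tx": 0, "ty": 0, "tz": -20, "hand": 55},
    {"wx": 0, "wy": 0, "wz": 0, "tx": 0, "ty": 0, "tz": -20, "hand": 55},
    {"wx": 0, "wy": 0, "wz": 0, "tx": 0, "ty": 0, "tz": -15, "hand": 55},
    {"wx": 0, "wy": 0, "wz": 0, "tx": 0, "ty": 0, "tz": 0, "hand": 55},
    {"wx": 0, "wy": 0, "wz": 0, "tx": 0, "ty": 0, "tz": 0, "hand": 55},
    {"wx": 0, "wy": 0, "wz": 0, "tx": 0, "ty": 0, "tz": 0, "hand": 55},
  ],
)

```text
clock: 19.9
position: [0.4551, -0.2302, 0.1331]
eef_rot: [0.548, 0.447, 0.547, -0.447]
wrist_force: [0.3, -0.8, -1.2]
gripper_width: 0.0621
```

Run:
```python
from h import *
plan(455.6,-234.7,103,10.5)
```

```text
t 19.9 p [ 455.1 -230.2  133.1] jaw 11.52 toolx [ 0.001 -0.    -1.   ] W 62.1 F [ 0.3 -0.8 -1.2] j7 [0.08 0.86]
delta mm [  0.5  -4.5 -30.1] deg -1.02 rad -0.0179
```

>>> play_rows(
  motion=[
    {"wx": 0, "wy": 0, "wz": -0.018, "tx": 0.5, "ty": -4.5, "tz": -10, "hand": 55},
    {"wx": 0, "wy": 0, "wz": 0, "tx": 0, "ty": 0, "tz": -12, "hand": 55},
    {"wx": 0, "wy": 0, "wz": 0, "tx": 0, "ty": 0, "tz": -7, "hand": 55},
    {"wx": 0, "wy": 0, "wz": 0, "tx": 0, "ty": 0, "tz": 0, "hand": 55},
    {"wx": 0, "wy": 0, "wz": 0, "tx": 0, "ty": 0, "tz": 0, "hand": 55},
  ],
)

```text
clock: 20.4
position: [0.4548, -0.2344, 0.1028]
eef_rot: [0.543, 0.452, 0.544, -0.452]
wrist_force: [0.3, -0.2, -1.6]
gripper_width: 0.0616
```

Run:
```python
from h import *
plan(455.6,-234.7,103,10.5)
```

```text
t 20.4 p [ 454.8 -234.4  102.8] jaw 10.48 toolx [-0.001  0.    -1.   ] W 61.6 F [ 0.3 -0.2 -1.6] j7 [0.11 0.88]
delta mm [ 0.8 -0.3  0.2] deg 0.02 rad 0.0003
```

>>> play_rows(
  motion=[
    {"wx": 0, "wy": 0, "wz": 0, "tx": 0.5, "ty": 0, "tz": -1.5, "hand": 55},
    {"wx": 0, "wy": 0, "wz": 0, "tx": 0, "ty": 0, "tz": 0, "hand": 55},
    {"wx": 0, "wy": 0, "wz": 0, "tx": 0, "ty": 0, "tz": 0, "hand": 80},
    {"wx": 0, "wy": 0, "wz": 0, "tx": 0, "ty": 0, "tz": 0, "hand": 80},
    {"wx": 0, "wy": 0, "wz": 0, "tx": 0, "ty": 0, "tz": 0, "hand": 80},
    {"wx": 0, "wy": 0, "wz": 0, "tx": 0, "ty": 0, "tz": 25, "hand": 80},
    {"wx": 0, "wy": 0, "wz": 0, "tx": 0, "ty": 0, "tz": 40, "hand": 80},
    {"wx": 0, "wy": 0, "wz": 0, "tx": 0, "ty": -20, "tz": 40, "hand": 80},
    {"wx": 0, "wy": 0, "wz": 0, "tx": 0, "ty": -40, "tz": 40, "hand": 80},
    {"wx": 0, "wy": 0, "wz": 0, "tx": 0, "ty": -30, "tz": 40, "hand": 80},
  ],
)

```text
clock: 21.4
position: [0.4551, -0.3208, 0.2838]
eef_rot: [0.544, 0.452, 0.544, -0.452]
wrist_force: [0.4, -0.4, -0.2]
gripper_width: 0.08
```

>>> play_rows(
  motion=[
    {"wx": 0, "wy": 0, "wz": 0, "tx": 0, "ty": 0, "tz": 0, "hand": 80},
    {"wx": 0, "wy": 0, "wz": 0, "tx": 0, "ty": 0, "tz": 0, "hand": 80},
    {"wx": 0, "wy": 0, "wz": 0, "tx": 0, "ty": 0, "tz": 0, "hand": 80},
  ],
)

```text
clock: 21.7
position: [0.4553, -0.3184, 0.2809]
eef_rot: [0.543, 0.452, 0.545, -0.452]
wrist_force: [-0.2, -0.9, -0.5]
gripper_width: 0.0803
```

Run:
```python
from h import *
look('w6',dict(tray=.08,platform=.08,jar1=0))
M=np.load('w6.npy',allow_pickle=True).item()
r=crect('w6.png',M,(18,90,20),(35,255,255),.114,(100,0,480,280))
over('w6.png','w6c.png',M,[((455.6,-234.7,10.5,62,130,114),(0,0,255)),((455.6,-234.7,10.5,77,144,80),(255,0,255))],(150,0,430,220),2.7)
save('top','top6.png')
for r in ctrl.pinpoint('jar1','top'): print(round(r['score'],2),np.round(w('top',r['centre'],0)*1000,1))
for r in ctrl.find_in('jar1','top'): print(round(r['score'],2),np.round(w('top',r['centre'],.05)*1000,1))
```

```text
t 21.7 p [ 455.3 -318.4  280.9] jaw 10.55 toolx [-0.002  0.002 -1.   ] W 80.3 F [-0.2 -0.9 -0.5] j7 [0.14 0.9 ]
tray 0.58 [291.3 115.9] [ 453.3 -235.    80. ]
jar1 0.73 [290.1 118.7] [ 455.1 -235.6    0. ]
[ 455.6 -234.6   62.2  130.3    9.7]
0.5 [652.4  -3.    0. ]
0.44 [660.6 102.2   0. ]
0.46 [663.3 104.1  50. ]
0.31 [739.9   1.4  50. ]
```

View pics/w6c.png

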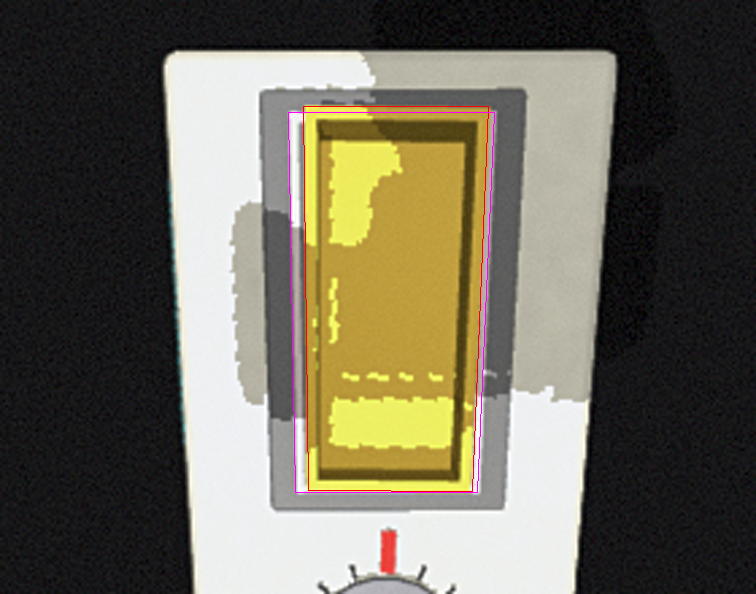

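>>> play_rows(
  motion=[
    {"wx": 0, "wy": 0, "wz": 0, "tx": 25, "ty": 27, "tz": 0, "hand": 80},
    {"wx": 0, "wy": 0, "wz": 0, "tx": 25, "ty": 27, "tz": 0, "hand": 80},
    {"wx": 0, "wy": 0, "wz": 0, "tx": 25, "ty": 27, "tz": 0, "hand": 80},
    {"wx": 0, "wy": 0, "wz": 0, "tx": 25, "ty": 27, "tz": 0, "hand": 80},
    {"wx": 0, "wy": 0, "wz": 0, "tx": 25, "ty": 27, "tz": 0, "hand": 80},
    {"wx": 0, "wy": 0, "wz": 0, "tx": 25, "ty": 27, "tz": 0, "hand": 80},
    {"wx": 0, "wy": 0, "wz": 0, "tx": 25, "ty": 27, "tz": 0, "hand": 80},
    {"wx": 0, "wy": 0, "wz": 0, "tx": 25, "ty": 27, "tz": 0, "hand": 80},
    {"wx": 0, "wy": 0, "wz": 0, "tx": 0, "ty": 0, "tz": 0, "hand": 80},
    {"wx": 0, "wy": 0, "wz": 0, "tx": 0, "ty": 0, "tz": 0, "hand": 80},
  ],
)

```text
clock: 23.05
position: [0.6557, -0.103, 0.2815]
eef_rot: [0.544, 0.451, 0.544, -0.452]
wrist_force: [-0.5, -0.2, -0.2]
gripper_width: 0.0802
```

```bash
cat >> h.py <<'E'
def caps(fn,M,z=.056,cam='wrist'):
    "white blobs of cap size, at height z"
    im=cv2.imread('pics/'+fn); hsv=cv2.cvtColor(im,cv2.COLOR_BGR2HSV); k=cv2.inRange(hsv,(0,0,120),(180,60,255))
    for c in cv2.findContours(k,0,1)[0]:
        if cv2.contourArea(c)<60: continue
        P=np.array([w(cam,p[0],z,M)[:2] for p in c])*1000; (x,y),r=cv2.minEnclosingCircle(P.astype(np.float32))
        if 14<r<24: print('cap',np.round([x,y,r],1),'px',c[:,0].mean(0).round(),'fill',round(cv2.contourArea(P.astype(np.float32))/(np.pi*r*r),2))
E
python3 - <<'E'
from h import *
look('w7',dict(jar1=0,jar2=0))
M=np.load('w7.npy',allow_pickle=True).item()
caps('w7.png',M)
E
```

```text
t 23.05 p [ 655.7 -103.   281.5] jaw 10.6 toolx [-0.001 -0.    -1.   ] W 80.2 F [-0.5 -0.2 -0.2] j7 [-0.19  0.46]
jar1 0.82 [318.6  10.5] [665.5 109.6   0. ]
jar1 0.56 [287.1 105.1] [648.4  -4.6   0. ]
jar2 0.82 [318.6  10.5] [665.5 109.6   0. ]
jar2 0.56 [287.1 105.1] [648.4  -4.6   0. ]
cap [ 6.483e+02 -3.000e-01  1.850e+01] px [289.  97.] fill 0.93
cap [667.4 100.3  16.3] px [325.   4.] fill 0.31
```

View pics/w7.png

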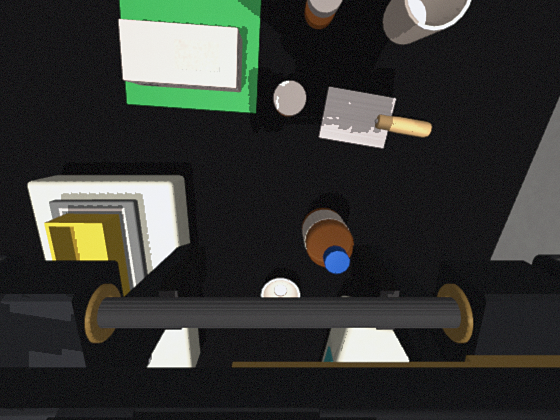

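>>> play_rows(
  motion=[
    {"wx": 0, "wy": 0, "wz": 0, "tx": -3.4, "ty": 35, "tz": 0, "hand": 60},
    {"wx": 0, "wy": 0, "wz": 0, "tx": -4, "ty": 40, "tz": -20, "hand": 60},
    {"wx": 0, "wy": 0, "wz": 0, "tx": 0, "ty": 27.7, "tz": -30, "hand": 60},
    {"wx": 0, "wy": 0, "wz": 0, "tx": 0, "ty": 0, "tz": -40, "hand": 60},
    {"wx": 0, "wy": 0, "wz": 0, "tx": 0, "ty": 0, "tz": -40, "hand": 60},
    {"wx": 0, "wy": 0, "wz": 0, "tx": 0, "ty": 0, "tz": -40, "hand": 60},
    {"wx": 0, "wy": 0, "wz": 0, "tx": 0, "ty": 0, "tz": -30, "hand": 60},
    {"wx": 0, "wy": 0, "wz": 0, "tx": 0, "ty": 0, "tz": -20, "hand": 60},
    {"wx": 0, "wy": 0, "wz": 0, "tx": 0, "ty": 0, "tz": -10, "hand": 60},
    {"wx": 0, "wy": 0, "wz": 0, "tx": 0, "ty": 0, "tz": 0, "hand": 60},
  ],
)

```text
clock: 24.2
position: [0.6472, -0.0022, 0.0513]
eef_rot: [0.543, 0.452, 0.544, -0.453]
wrist_force: [-0.1, -0.3, 0.6]
gripper_width: 0.0602
```

>>> play_rows(
  motion=[
    {"wx": 0, "wy": 0, "wz": 0, "tx": 0, "ty": 0, "tz": 0, "hand": 25},
    {"wx": 0, "wy": 0, "wz": 0, "tx": 0, "ty": 0, "tz": 0, "hand": 25},
    {"wx": 0, "wy": 0, "wz": 0, "tx": 0, "ty": 0, "tz": 0, "hand": 25},
    {"wx": 0, "wy": 0, "wz": 0, "tx": 0, "ty": 0, "tz": 0, "hand": 25},
    {"wx": 0, "wy": 0, "wz": 0, "tx": 0, "ty": 0, "tz": 0, "hand": 25},
    {"wx": 0, "wy": 0, "wz": 0, "tx": 0, "ty": 0, "tz": 0, "hand": 25},
  ],
  grip_force=15,
)

```text
clock: 24.8
position: [0.649, -0.0011, 0.0532]
eef_rot: [0.544, 0.453, 0.543, -0.452]
wrist_force: [-0.2, 0.1, 6.0]
gripper_width: 0.0355
```

Run:
```python
from h import *
a=np.radians(10.2); u=np.array([-np.sin(a),np.cos(a)])
for d in (-32,32): print(np.array([455.6,-234.6])+d*u)
plan(*(np.array([455.6,-234.6])-32*u),136,10.5)
```

```text
[ 461.26671169 -266.09425946]
[ 449.93328831 -203.10574054]
t 24.8 p [649.   -1.1  53.2] jaw 10.49 toolx [ 0.002  0.    -1.   ] W 35.5 F [-0.2  0.1  6. ] j7 [-0.27  0.38]
delta mm [-187.7 -265.    82.8] deg 0.01 rad 0.0002
```

>>> play_rows(
  motion=[
    {"wx": 0, "wy": 0, "wz": 0, "tx": 0, "ty": 0, "tz": 15, "hand": 25},
    {"wx": 0, "wy": 0, "wz": 0, "tx": 0, "ty": 0, "tz": 35, "hand": 25},
    {"wx": 0, "wy": 0, "wz": 0, "tx": 0, "ty": 0, "tz": 45, "hand": 25},
    {"wx": 0, "wy": 0, "wz": 0, "tx": -10, "ty": -15, "tz": 40, "hand": 25},
    {"wx": 0, "wy": 0, "wz": 0, "tx": -23, "ty": -35, "tz": 5, "hand": 25},
    {"wx": 0, "wy": 0, "wz": 0, "tx": -27, "ty": -37, "tz": 0, "hand": 25},
    {"wx": 0, "wy": 0, "wz": 0, "tx": -28, "ty": -38, "tz": 0, "hand": 25},
    {"wx": 0, "wy": 0, "wz": 0, "tx": -28, "ty": -40, "tz": 0, "hand": 25},
    {"wx": 0, "wy": 0, "wz": 0, "tx": -28, "ty": -40, "tz": 0, "hand": 25},
    {"wx": 0, "wy": 0, "wz": 0, "tx": -28, "ty": -40, "tz": 0, "hand": 25},
  ],
)

```text
clock: 25.8
position: [0.4748, -0.2474, 0.193]
eef_rot: [0.544, 0.452, 0.543, -0.452]
wrist_force: [0.2, -1.1, -0.9]
gripper_width: 0.0355
```

>>> play_rows(
  motion=[
    {"wx": 0, "wy": 0, "wz": 0, "tx": -15.7, "ty": -20, "tz": 0, "hand": 25},
    {"wx": 0, "wy": 0, "wz": 0, "tx": 0, "ty": 0, "tz": -20, "hand": 25},
    {"wx": 0, "wy": 0, "wz": 0, "tx": 0, "ty": 0, "tz": -15, "hand": 25},
    {"wx": 0, "wy": 0, "wz": 0, "tx": 0, "ty": 0, "tz": 0, "hand": 25},
    {"wx": 0, "wy": 0, "wz": 0, "tx": 0, "ty": 0, "tz": 0, "hand": 25},
    {"wx": 0, "wy": 0, "wz": 0, "tx": 0, "ty": 0, "tz": 0, "hand": 25},
  ],
)

```text
clock: 26.4
position: [0.4611, -0.2663, 0.1582]
eef_rot: [0.544, 0.452, 0.543, -0.452]
wrist_force: [0.7, -0.2, -1.0]
gripper_width: 0.0357
```

Run:
```python
from h import *
plan(461.3,-266.1,136,10.5)
```

```text
t 26.4 p [ 461.1 -266.3  158.2] jaw 10.51 toolx [ 0.001 -0.001 -1.   ] W 35.7 F [ 0.7 -0.2 -1. ] j7 [0.13 0.88]
delta mm [  0.2   0.2 -22.2] deg -0.01 rad -0.0002
```

>>> play_rows(
  motion=[
    {"wx": 0, "wy": 0, "wz": 0, "tx": 0, "ty": 0, "tz": -12, "hand": 25},
    {"wx": 0, "wy": 0, "wz": 0, "tx": 0, "ty": 0, "tz": -6, "hand": 25},
    {"wx": 0, "wy": 0, "wz": 0, "tx": 0, "ty": 0, "tz": -3, "hand": 25},
    {"wx": 0, "wy": 0, "wz": 0, "tx": 0, "ty": 0, "tz": 0, "hand": 25},
    {"wx": 0, "wy": 0, "wz": 0, "tx": 0, "ty": 0, "tz": 0, "hand": 25},
  ],
)

```text
clock: 26.9
position: [0.4603, -0.2661, 0.1363]
eef_rot: [0.543, 0.452, 0.544, -0.452]
wrist_force: [-1.6, 1.0, 6.0]
gripper_width: 0.0355
```

Run:
```python
from h import *
plan(461.3,-266.1,136,10.5)
```

```text
t 26.9 p [ 460.3 -266.1  136.3] jaw 10.48 toolx [-0.  0. -1.] W 35.5 F [-1.6  1.   6. ] j7 [0.14 0.89]
delta mm [ 1.   0.  -0.3] deg 0.02 rad 0.0003
```

>>> play_rows(
  motion=[
    {"wx": 0, "wy": 0, "wz": 0, "tx": 0, "ty": 0, "tz": 0.5, "hand": 56},
    {"wx": 0, "wy": 0, "wz": 0, "tx": 0, "ty": 0, "tz": 0, "hand": 56},
    {"wx": 0, "wy": 0, "wz": 0, "tx": 0, "ty": 0, "tz": 0, "hand": 56},
    {"wx": 0, "wy": 0, "wz": 0, "tx": 0, "ty": 0, "tz": 25, "hand": 56},
    {"wx": 0, "wy": 0, "wz": 0, "tx": 0, "ty": 0, "tz": 40, "hand": 56},
    {"wx": 0, "wy": 0, "wz": 0, "tx": 15, "ty": 20, "tz": 40, "hand": 60},
    {"wx": 0, "wy": 0, "wz": 0, "tx": 20, "ty": 25, "tz": 30, "hand": 60},
    {"wx": 0, "wy": 0, "wz": 0, "tx": 27, "ty": 38, "tz": 10, "hand": 60},
    {"wx": 0, "wy": 0, "wz": 0, "tx": 27, "ty": 38, "tz": 0, "hand": 60},
    {"wx": 0, "wy": 0, "wz": 0, "tx": 27, "ty": 38, "tz": 0, "hand": 60},
  ],
)

```text
clock: 27.9
position: [0.5776, -0.1056, 0.2823]
eef_rot: [0.544, 0.453, 0.543, -0.452]
wrist_force: [0.6, -0.7, 0.7]
gripper_width: 0.06
```

>>> play_rows(
  motion=[
    {"wx": 0, "wy": 0, "wz": 0, "tx": 27, "ty": 38, "tz": 0, "hand": 60},
    {"wx": 0, "wy": 0, "wz": 0, "tx": 27, "ty": 38, "tz": 0, "hand": 60},
    {"wx": 0, "wy": 0, "wz": 0, "tx": 27, "ty": 38, "tz": 0, "hand": 60},
    {"wx": 0, "wy": 0, "wz": 0, "tx": 0, "ty": 3, "tz": 0, "hand": 60},
    {"wx": 0, "wy": 0, "wz": 0, "tx": 0, "ty": 0, "tz": 0, "hand": 60},
    {"wx": 0, "wy": 0, "wz": 0, "tx": 0, "ty": 0, "tz": 0, "hand": 60},
    {"wx": 0, "wy": 0, "wz": 0, "tx": 0, "ty": 0, "tz": 0, "hand": 60},
  ],
)

```text
clock: 28.6
position: [0.6569, 0.0078, 0.2819]
eef_rot: [0.543, 0.453, 0.543, -0.453]
wrist_force: [-0.0, -0.1, -0.8]
gripper_width: 0.0603
```

Run:
```python
from h import *
look('w8',dict(jar1=0,beaker=0,reagent_bottle=0,spatula=0))
M=np.load('w8.npy',allow_pickle=True).item()
caps('w8.png',M)
```

```text
t 28.6 p [656.9   7.8 281.9] jaw 10.33 toolx [-0.    -0.001 -1.   ] W 60.3 F [-0.  -0.1 -0.8] j7 [-0.33  0.27]
jar1 0.73 [300.2 105.5] [667.6 108.7   0. ]
jar1 0.53 [180.4 148.2] [515.8  24.6   0. ]
beaker 0.82 [377.6 115.2] [772.1 115.2   0. ]
reagent_bottle 0.64 [303.7 288.4] [ 727.6 -159.2   -0. ]
reagent_bottle 0.47 [182.3 148.9] [518.5  24.1   0. ]
cap [ 728.1 -130.2   21.1] px [311. 290.] fill 0.3
cap [665.9 107.7  18.8] px [302. 103.] fill 0.93
```

View pics/w8.png

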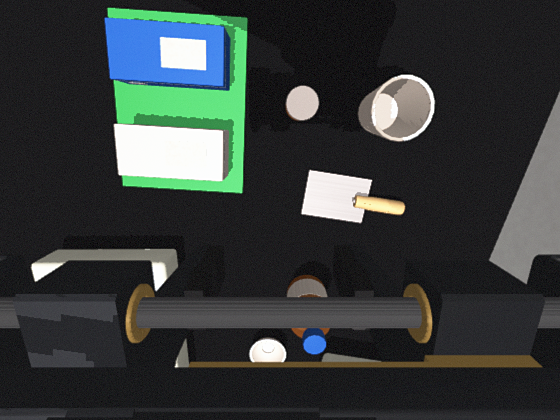

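>>> play_rows(
  motion=[
    {"wx": 0, "wy": 0, "wz": 0, "tx": 4, "ty": 35, "tz": 0, "hand": 60},
    {"wx": 0, "wy": 0, "wz": 0, "tx": 5, "ty": 40, "tz": -20, "hand": 60},
    {"wx": 0, "wy": 0, "wz": 0, "tx": 0, "ty": 25, "tz": -30, "hand": 60},
    {"wx": 0, "wy": 0, "wz": 0, "tx": 0, "ty": 0, "tz": -40, "hand": 60},
    {"wx": 0, "wy": 0, "wz": 0, "tx": 0, "ty": 0, "tz": -40, "hand": 60},
    {"wx": 0, "wy": 0, "wz": 0, "tx": 0, "ty": 0, "tz": -40, "hand": 60},
    {"wx": 0, "wy": 0, "wz": 0, "tx": 0, "ty": 0, "tz": -30, "hand": 60},
    {"wx": 0, "wy": 0, "wz": 0, "tx": 0, "ty": 0, "tz": -20, "hand": 60},
    {"wx": 0, "wy": 0, "wz": 0, "tx": 0, "ty": 0, "tz": -10, "hand": 60},
    {"wx": 0, "wy": 0, "wz": 0, "tx": 0, "ty": 0, "tz": 0, "hand": 60},
  ],
)

```text
clock: 29.85
position: [0.6657, 0.1096, 0.0505]
eef_rot: [0.543, 0.452, 0.544, -0.453]
wrist_force: [-0.1, 0.4, -0.3]
gripper_width: 0.0603
```

>>> play_rows(
  motion=[
    {"wx": 0, "wy": 0, "wz": 0, "tx": 0, "ty": 0, "tz": 0, "hand": 25},
    {"wx": 0, "wy": 0, "wz": 0, "tx": 0, "ty": 0, "tz": 0, "hand": 25},
    {"wx": 0, "wy": 0, "wz": 0, "tx": 0, "ty": 0, "tz": 0, "hand": 25},
    {"wx": 0, "wy": 0, "wz": 0, "tx": 0, "ty": 0, "tz": 0, "hand": 25},
    {"wx": 0, "wy": 0, "wz": 0, "tx": 0, "ty": 0, "tz": 0, "hand": 25},
    {"wx": 0, "wy": 0, "wz": 0, "tx": 0, "ty": 0, "tz": 0, "hand": 25},
  ],
)

```text
clock: 30.45
position: [0.6671, 0.11, 0.0528]
eef_rot: [0.544, 0.453, 0.543, -0.452]
wrist_force: [-0.2, -0.4, 6.3]
gripper_width: 0.0356
```

Run:
```python
from h import *
plan(449.9,-203.1,136,10.5)
```

```text
t 30.45 p [667.1 110.   52.8] jaw 10.49 toolx [ 0.001  0.    -1.   ] W 35.6 F [-0.2 -0.4  6.3] j7 [-0.41  0.18]
delta mm [-217.2 -313.1   83.2] deg 0.01 rad 0.0002
```

>>> play_rows(
  motion=[
    {"wx": 0, "wy": 0, "wz": 0, "tx": 0, "ty": 0, "tz": 15, "hand": 25},
    {"wx": 0, "wy": 0, "wz": 0, "tx": 0, "ty": 0, "tz": 35, "hand": 25},
    {"wx": 0, "wy": 0, "wz": 0, "tx": 0, "ty": 0, "tz": 45, "hand": 25},
    {"wx": 0, "wy": 0, "wz": 0, "tx": -10, "ty": -15, "tz": 40, "hand": 25},
    {"wx": 0, "wy": 0, "wz": 0, "tx": -25, "ty": -36, "tz": 5, "hand": 25},
    {"wx": 0, "wy": 0, "wz": 0, "tx": -28, "ty": -40, "tz": 0, "hand": 25},
    {"wx": 0, "wy": 0, "wz": 0, "tx": -28, "ty": -40, "tz": 0, "hand": 25},
    {"wx": 0, "wy": 0, "wz": 0, "tx": -28, "ty": -40, "tz": 0, "hand": 25},
    {"wx": 0, "wy": 0, "wz": 0, "tx": -28, "ty": -40, "tz": 0, "hand": 25},
    {"wx": 0, "wy": 0, "wz": 0, "tx": -28, "ty": -40, "tz": 0, "hand": 25},
  ],
)

```text
clock: 31.45
position: [0.4902, -0.1426, 0.1925]
eef_rot: [0.544, 0.452, 0.543, -0.452]
wrist_force: [0.2, -0.9, -0.4]
gripper_width: 0.0355
```

>>> play_rows(
  motion=[
    {"wx": 0, "wy": 0, "wz": 0, "tx": -28, "ty": -40, "tz": 0, "hand": 25},
    {"wx": 0, "wy": 0, "wz": 0, "tx": -14, "ty": -22, "tz": 0, "hand": 25},
    {"wx": 0, "wy": 0, "wz": 0, "tx": 0, "ty": 0, "tz": -20, "hand": 25},
    {"wx": 0, "wy": 0, "wz": 0, "tx": 0, "ty": 0, "tz": -15, "hand": 25},
    {"wx": 0, "wy": 0, "wz": 0, "tx": 0, "ty": 0, "tz": 0, "hand": 25},
    {"wx": 0, "wy": 0, "wz": 0, "tx": 0, "ty": 0, "tz": 0, "hand": 25},
    {"wx": 0, "wy": 0, "wz": 0, "tx": 0, "ty": 0, "tz": 0, "hand": 25},
  ],
)

```text
clock: 32.15
position: [0.4501, -0.2032, 0.1576]
eef_rot: [0.544, 0.452, 0.543, -0.452]
wrist_force: [0.7, -0.5, -0.9]
gripper_width: 0.0358
```

Run:
```python
from h import *
plan(449.9,-203.1,136,10.5)
```

```text
t 32.15 p [ 450.1 -203.2  157.6] jaw 10.51 toolx [ 0.001 -0.    -1.   ] W 35.8 F [ 0.7 -0.5 -0.9] j7 [0.03 0.75]
delta mm [ -0.2   0.1 -21.6] deg -0.01 rad -0.0001
```

>>> play_rows(
  motion=[
    {"wx": 0, "wy": 0, "wz": 0, "tx": 0, "ty": 0, "tz": -12, "hand": 25},
    {"wx": 0, "wy": 0, "wz": 0, "tx": 0, "ty": 0, "tz": -6, "hand": 25},
    {"wx": 0, "wy": 0, "wz": 0, "tx": 0, "ty": 0, "tz": -3, "hand": 25},
    {"wx": 0, "wy": 0, "wz": 0, "tx": 0, "ty": 0, "tz": 0, "hand": 25},
    {"wx": 0, "wy": 0, "wz": 0, "tx": 0, "ty": 0, "tz": 0, "hand": 25},
  ],
)

```text
clock: 32.65
position: [0.4491, -0.2031, 0.1356]
eef_rot: [0.543, 0.452, 0.544, -0.452]
wrist_force: [-2.5, 0.2, 5.8]
gripper_width: 0.0354
```

>>> play_rows(
  motion=[
    {"wx": 0, "wy": 0, "wz": 0, "tx": 0, "ty": 0, "tz": 0.5, "hand": 56},
    {"wx": 0, "wy": 0, "wz": 0, "tx": 0, "ty": 0, "tz": 0, "hand": 56},
    {"wx": 0, "wy": 0, "wz": 0, "tx": 0, "ty": 0, "tz": 0, "hand": 56},
    {"wx": 0, "wy": 0, "wz": 0, "tx": 0, "ty": 0, "tz": 25, "hand": 56},
    {"wx": 0, "wy": 0, "wz": 0, "tx": 0, "ty": 0, "tz": 40, "hand": 56},
    {"wx": 0, "wy": 0, "wz": 0, "tx": 0, "ty": -20, "tz": 40, "hand": 60},
    {"wx": 0, "wy": 0, "wz": 0, "tx": 3, "ty": -35, "tz": 30, "hand": 60},
    {"wx": 0, "wy": 0, "wz": 0, "tx": 3, "ty": -40, "tz": 10, "hand": 60},
    {"wx": 0, "wy": 0, "wz": 0, "tx": 3, "ty": -32, "tz": 0, "hand": 60},
    {"wx": 0, "wy": 0, "wz": 0, "tx": 0, "ty": 0, "tz": 0, "hand": 60},
  ],
)

```text
clock: 33.65
position: [0.4576, -0.3349, 0.2817]
eef_rot: [0.543, 0.453, 0.541, -0.455]
wrist_force: [-0.4, -1.1, -0.1]
gripper_width: 0.0601
```

>>> play_rows(
  motion=[
    {"wx": 0, "wy": 0, "wz": 0, "tx": 0, "ty": 0, "tz": 0, "hand": 60},
    {"wx": 0, "wy": 0, "wz": 0, "tx": 0, "ty": 0, "tz": 0, "hand": 60},
  ],
)

```text
clock: 33.85
position: [0.4586, -0.3287, 0.2806]
eef_rot: [0.543, 0.452, 0.544, -0.452]
wrist_force: [-0.6, 0.1, -0.2]
gripper_width: 0.0599
```

Run:
```python
from h import *
look('w9',dict(jar1=.084,tray=.08))
M=np.load('w9.npy',allow_pickle=True).item()
caps('w9.png',M,.140)
save('top','top9.png')
for r in ctrl.find_in('jar1','top'): print(round(r['score'],2),np.round(r['centre']),np.round(w('top',r['centre'],.05)*1000,1))
over('w9.png','w9a.png',M,[((455.6,-234.6,10.5,62,130,114),(0,0,255))],(150,0,430,220),1.45)
a=cv2.imread('pics/w9a.png');b=cv2.imread('pics/top9.png')[140:310,130:450]; b=cv2.resize(b,None,fx=a.shape[0]/170,fy=a.shape[0]/170)[:a.shape[0]]
c=np.hstack([a,b]); f=min(1,800/c.shape[1]); cv2.imwrite('pics/w9c.png',cv2.resize(c,None,fx=f,fy=f)); print(c.shape)
```

```text
t 33.85 p [ 458.6 -328.7  280.6] jaw 10.56 toolx [-0.001  0.001 -1.   ] W 59.9 F [-0.6  0.1 -0.2] j7 [0.18 0.91]
jar1 0.86 [289.8 136.5] [ 459.2 -266.8   84. ]
jar1 0.77 [292.1  70.7] [ 448.9 -202.4   84. ]
jar1 0.69 [294.3 245.5] [ 489.  -390.6   84. ]
tray 0.56 [290.5 107.1] [ 454.2 -236.8   80. ]
cap [ 615.2 -269.7   20.7] px [457. 173.] fill 0.95
cap [ 648.4 -197.7   21.5] px [518. 102.] fill 0.09
0.52 [373. 266.] [ 459.5 -281.2   50. ]
0.49 [352. 270.] [ 444.  -215.2   50. ]
0.41 [242. 249.] [504.5 130.1  50. ]
(319, 1006, 3)
```

View pics/w9c.png

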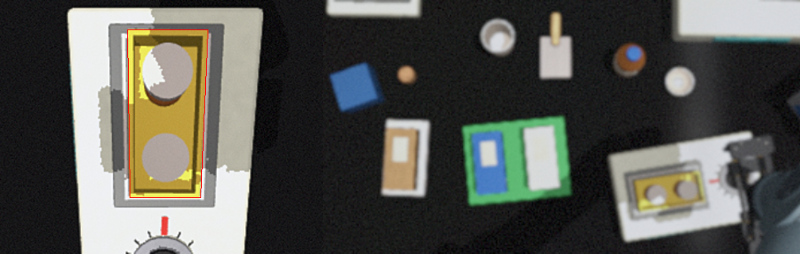

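>>> play_rows(
  motion=[
    {"wx": 0, "wy": 0, "wz": 0.14, "tx": 3, "ty": -5, "tz": 0, "hand": 44},
    {"wx": 0, "wy": 0, "wz": 0.14, "tx": 3, "ty": -6, "tz": 0, "hand": 44},
    {"wx": 0, "wy": 0, "wz": 0.14, "tx": 3, "ty": -6, "tz": 0, "hand": 44},
    {"wx": 0, "wy": 0, "wz": 0.14, "tx": 3, "ty": -6, "tz": -10, "hand": 44},
    {"wx": 0, "wy": 0, "wz": 0.14, "tx": 3, "ty": -6, "tz": -10, "hand": 44},
    {"wx": 0, "wy": 0, "wz": 0.14, "tx": 3, "ty": -6, "tz": -10, "hand": 44},
    {"wx": 0, "wy": 0, "wz": 0.14, "tx": 3, "ty": -6, "tz": -10, "hand": 44},
    {"wx": 0, "wy": 0, "wz": 0.14, "tx": 2, "ty": -6, "tz": -10, "hand": 44},
    {"wx": 0, "wy": 0, "wz": 0.14, "tx": 2, "ty": -6, "tz": -10, "hand": 44},
    {"wx": 0, "wy": 0, "wz": 0.14, "tx": 1, "ty": 0, "tz": -10, "hand": 44},
  ],
)

```text
clock: 35.1
position: [0.4845, -0.3837, 0.2107]
eef_rot: [0.707, -0.006, 0.707, 0.006]
wrist_force: [-0.0, 0.7, -0.5]
gripper_width: 0.044
```

>>> play_rows(
  motion=[
    {"wx": 0, "wy": 0, "wz": 0.14, "tx": 0, "ty": 0, "tz": 0, "hand": 44},
    {"wx": 0, "wy": 0, "wz": 0.03, "tx": 0, "ty": 0, "tz": 0, "hand": 44},
    {"wx": 0, "wy": 0, "wz": 0, "tx": 0, "ty": 0, "tz": 0, "hand": 44},
    {"wx": 0, "wy": 0, "wz": 0, "tx": 0, "ty": 0, "tz": 0, "hand": 44},
    {"wx": 0, "wy": 0, "wz": 0, "tx": 0, "ty": 0, "tz": 0, "hand": 44},
  ],
)

```text
clock: 35.6
position: [0.4846, -0.3831, 0.2114]
eef_rot: [0.704, -0.064, 0.704, 0.064]
wrist_force: [-0.3, -0.6, -0.5]
gripper_width: 0.0443
```

Run:
```python
from h import *
plan(484.5,-382,101,100.5)
```

```text
t 35.6 p [ 484.6 -383.1  211.4] jaw 100.36 toolx [ 0. -0. -1.] W 44.3 F [-0.3 -0.6 -0.5] j7 [0.52 2.4 ]
delta mm [-1.000e-01  1.100e+00 -1.104e+02] deg 0.14 rad 0.0025
```

>>> play_rows(
  motion=[
    {"wx": 0, "wy": 0, "wz": 0, "tx": 0, "ty": 1, "tz": -35, "hand": 44},
    {"wx": 0, "wy": 0, "wz": 0, "tx": 0, "ty": 0, "tz": -30, "hand": 44},
    {"wx": 0, "wy": 0, "wz": 0, "tx": 0, "ty": 0, "tz": -25, "hand": 44},
    {"wx": 0, "wy": 0, "wz": 0, "tx": 0, "ty": 0, "tz": -15, "hand": 44},
    {"wx": 0, "wy": 0, "wz": 0, "tx": 0, "ty": 0, "tz": -5, "hand": 44},
    {"wx": 0, "wy": 0, "wz": 0, "tx": 0, "ty": 0, "tz": 0, "hand": 44},
    {"wx": 0, "wy": 0, "wz": 0, "tx": 0, "ty": 0, "tz": 0, "hand": 44},
  ],
)

```text
clock: 36.3
position: [0.4852, -0.3828, 0.1023]
eef_rot: [0.705, -0.065, 0.704, 0.064]
wrist_force: [-0.2, -0.5, -0.7]
gripper_width: 0.0442
```

>>> play_rows(
  motion=[
    {"wx": 0, "wy": 0, "wz": 0, "tx": 0, "ty": 0, "tz": 0, "hand": 5},
    {"wx": 0, "wy": 0, "wz": 0, "tx": 0, "ty": 0, "tz": 0, "hand": 5},
    {"wx": 0, "wy": 0, "wz": 0, "tx": 0, "ty": 0, "tz": 0, "hand": 5},
    {"wx": 0, "wy": 0, "wz": 0, "tx": 0, "ty": 0, "tz": 0, "hand": 5},
    {"wx": 0, "wy": 0, "wz": 0, "tx": 0, "ty": 0, "tz": 0, "hand": 5},
    {"wx": 0, "wy": 0, "wz": 0, "tx": 0, "ty": 0, "tz": 0, "hand": 5},
  ],
  grip_force=12,
)

```text
clock: 36.9
position: [0.4846, -0.3824, 0.1014]
eef_rot: [0.704, -0.064, 0.704, 0.064]
wrist_force: [-0.3, 0.3, 3.2]
gripper_width: 0.0139
```

Run:
```python
from h import *
st()
```

```text
t 36.9 p [ 484.6 -382.4  101.4] jaw 100.44 toolx [ 0. -0. -1.] W 13.9 F [-0.3  0.3  3.2] j7 [0.53 2.41]
```

>>> play_rows(
  motion=[
    {"wx": 0, "wy": 0, "wz": -0.1, "tx": 0, "ty": 0, "tz": 0, "hand": 5},
    {"wx": 0, "wy": 0, "wz": -0.14, "tx": 0, "ty": 0, "tz": 0, "hand": 5},
    {"wx": 0, "wy": 0, "wz": -0.14, "tx": 0, "ty": 0, "tz": 0, "hand": 5},
    {"wx": 0, "wy": 0, "wz": -0.14, "tx": 0, "ty": 0, "tz": 0, "hand": 5},
    {"wx": 0, "wy": 0, "wz": -0.14, "tx": 0, "ty": 0, "tz": 0, "hand": 5},
    {"wx": 0, "wy": 0, "wz": -0.14, "tx": 0, "ty": 0, "tz": 0, "hand": 5},
    {"wx": 0, "wy": 0, "wz": -0.14, "tx": 0, "ty": 0, "tz": 0, "hand": 5},
    {"wx": 0, "wy": 0, "wz": -0.14, "tx": 0, "ty": 0, "tz": 0, "hand": 5},
    {"wx": 0, "wy": 0, "wz": -0.14, "tx": 0, "ty": 0, "tz": 0, "hand": 5},
    {"wx": 0, "wy": 0, "wz": -0.14, "tx": 0, "ty": 0, "tz": 0, "hand": 5},
  ],
)

```text
clock: 37.9
position: [0.4845, -0.3826, 0.1014]
eef_rot: [0.587, 0.394, 0.587, -0.395]
wrist_force: [-0.9, -0.9, 0.7]
gripper_width: 0.0139
```

>>> play_rows(
  motion=[
    {"wx": 0, "wy": 0, "wz": -0.14, "tx": 0, "ty": 0, "tz": 0, "hand": 5},
    {"wx": 0, "wy": 0, "wz": -0.099, "tx": 0, "ty": 0, "tz": 0, "hand": 5},
    {"wx": 0, "wy": 0, "wz": 0, "tx": 0, "ty": 0, "tz": 0, "hand": 5},
    {"wx": 0, "wy": 0, "wz": 0, "tx": 0, "ty": 0, "tz": 0, "hand": 5},
    {"wx": 0, "wy": 0, "wz": 0, "tx": 0, "ty": 0, "tz": 0, "hand": 5},
  ],
)

```text
clock: 38.4
position: [0.4844, -0.3826, 0.1014]
eef_rot: [0.538, 0.459, 0.537, -0.46]
wrist_force: [-1.8, -1.1, 4.2]
gripper_width: 0.0136
```

Run:
```python
from h import *
plan(484.5,-382,101,8.8); print(ctrl.sense()['moment'])
```

```text
t 38.4 p [ 484.4 -382.6  101.4] jaw 8.92 toolx [ 0.    -0.001 -1.   ] W 13.6 F [-1.8 -1.1  4.2] j7 [0.25 1.14]
delta mm [ 0.1  0.6 -0.4] deg -0.12 rad -0.0022
[-0.34506173  0.33021952  0.06280131]
```

>>> play_rows(
  motion=[
    {"wx": 0, "wy": 0, "wz": 0, "tx": 0, "ty": 0, "tz": 0, "hand": 44},
    {"wx": 0, "wy": 0, "wz": 0, "tx": 0, "ty": 0, "tz": 0, "hand": 44},
    {"wx": 0, "wy": 0, "wz": 0, "tx": 0, "ty": 0, "tz": 0, "hand": 44},
    {"wx": 0, "wy": 0, "wz": 0, "tx": 0, "ty": 0, "tz": 25, "hand": 44},
    {"wx": 0, "wy": 0, "wz": 0, "tx": 0, "ty": 0, "tz": 40, "hand": 44},
    {"wx": 0, "wy": 0, "wz": 0, "tx": 0, "ty": -25, "tz": 40, "hand": 60},
    {"wx": 0, "wy": 0, "wz": 0, "tx": 0, "ty": -35, "tz": 25, "hand": 60},
    {"wx": 0, "wy": 0, "wz": 0, "tx": 0, "ty": -20, "tz": 0, "hand": 60},
    {"wx": 0, "wy": 0, "wz": 0, "tx": 0, "ty": 0, "tz": 0, "hand": 60},
    {"wx": 0, "wy": 0, "wz": 0, "tx": 0, "ty": 0, "tz": 0, "hand": 60},
  ],
)

```text
clock: 39.4
position: [0.4843, -0.4612, 0.2302]
eef_rot: [0.536, 0.46, 0.538, -0.46]
wrist_force: [-0.3, -0.7, -0.5]
gripper_width: 0.0602
```

Run:
```python
from h import *
look('w10',dict(speed_grip=.097,index_mark=.06,jar1=.084))
M=np.load('w10.npy',allow_pickle=True).item()
im=cv2.imread('pics/w10.png'); p=proj('wrist',[.4845,-.382,.104],M).astype(int); print(p)
x0,y0=max(p[0]-75,0),max(p[1]-75,0); print(x0,y0)
cv2.imwrite('pics/w10c.png',cv2.resize(im[y0:y0+115,x0:x0+150],None,fx=5,fy=5,interpolation=cv2.INTER_CUBIC))
```

```text
t 39.4 p [ 484.3 -461.2  230.2] jaw 8.82 toolx [-0.001  0.002 -1.   ] W 60.2 F [-0.3 -0.7 -0.5] j7 [0.32 1.15]
speed_grip 0.76 [293.3 120. ] [ 484.8 -383.6   97. ]
[293 117]
218 42
```

View pics/w10c.png

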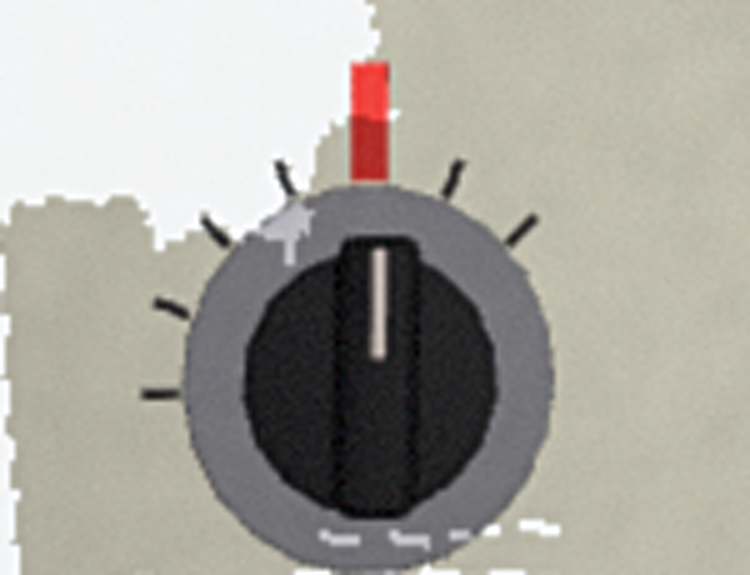

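>>> play_rows(
  motion=[
    {"wx": 0, "wy": 0, "wz": 0.05, "tx": 0, "ty": 20, "tz": 30, "hand": 88},
    {"wx": 0, "wy": 0, "wz": 0.08, "tx": 5, "ty": 42, "tz": 20, "hand": 88},
    {"wx": 0, "wy": 0, "wz": 0.08, "tx": 5, "ty": 45, "tz": 10, "hand": 88},
    {"wx": 0, "wy": 0, "wz": 0.08, "tx": 5, "ty": 45, "tz": 0, "hand": 88},
    {"wx": 0, "wy": 0, "wz": 0.08, "tx": 5, "ty": 45, "tz": 0, "hand": 88},
    {"wx": 0, "wy": 0, "wz": 0.08, "tx": 5, "ty": 45, "tz": 0, "hand": 88},
    {"wx": 0, "wy": 0, "wz": 0.08, "tx": 5, "ty": 45, "tz": 0, "hand": 88},
    {"wx": 0, "wy": 0, "wz": 0.08, "tx": 5, "ty": 45, "tz": 0, "hand": 88},
    {"wx": 0, "wy": 0, "wz": 0.08, "tx": 5, "ty": 45, "tz": 0, "hand": 88},
    {"wx": 0, "wy": 0, "wz": 0.08, "tx": 5, "ty": 45, "tz": 0, "hand": 88},
  ],
)

```text
clock: 40.6
position: [0.529, -0.0375, 0.2911]
eef_rot: [0.671, 0.223, 0.671, -0.223]
wrist_force: [0.0, 0.1, 0.1]
gripper_width: 0.0878
```

>>> play_rows(
  motion=[
    {"wx": 0, "wy": 0, "wz": 0.08, "tx": 5, "ty": 45, "tz": 0, "hand": 88},
    {"wx": 0, "wy": 0, "wz": 0.08, "tx": 5, "ty": 45, "tz": 0, "hand": 88},
    {"wx": 0, "wy": 0, "wz": 0.08, "tx": 5, "ty": 45, "tz": 0, "hand": 88},
    {"wx": 0, "wy": 0, "wz": 0.08, "tx": 5, "ty": 45, "tz": 0, "hand": 88},
    {"wx": 0, "wy": 0, "wz": 0.08, "tx": 5, "ty": 45, "tz": 0, "hand": 88},
    {"wx": 0, "wy": 0, "wz": 0.08, "tx": 5, "ty": 45, "tz": 0, "hand": 88},
    {"wx": 0, "wy": 0, "wz": 0.08, "tx": 5, "ty": 45, "tz": 0, "hand": 88},
    {"wx": 0, "wy": 0, "wz": 0.08, "tx": 4, "ty": 41, "tz": 0, "hand": 88},
    {"wx": 0, "wy": 0, "wz": 0, "tx": 0, "ty": 0, "tz": 0, "hand": 88},
    {"wx": 0, "wy": 0, "wz": 0, "tx": 0, "ty": 0, "tz": 0, "hand": 88},
  ],
)

```text
clock: 41.6
position: [0.5675, 0.317, 0.2904]
eef_rot: [0.707, 0.001, 0.707, -0.002]
wrist_force: [-0.2, 0.6, -0.4]
gripper_width: 0.088
```

>>> play_rows(
  motion=[
    {"wx": 0, "wy": 0, "wz": 0, "tx": 0, "ty": 0, "tz": 0, "hand": 88},
    {"wx": 0, "wy": 0, "wz": 0, "tx": 0, "ty": 0, "tz": 0, "hand": 88},
  ],
)

```text
clock: 41.8
position: [0.5688, 0.3141, 0.2913]
eef_rot: [0.707, 0.003, 0.707, -0.004]
wrist_force: [0.5, -0.1, 0.4]
gripper_width: 0.0879
```

Run:
```python
from h import *
look('w11',dict(carton_bottom=.02,stand=0,carton_blue=.003,carton_white=.003))
M=np.load('w11.npy',allow_pickle=True).item()
r=crect('w11.png',M,(3,50,30),(30,200,255),.065,(215,20,380,240))
crect('w11.png',M,(0,0,130),(180,45,255),.048,(0,50,140,235))
over('w11.png','w11c.png',M,[((r[0][0],r[0][1],0,130,62,65),(0,0,255)),((513,319,-1.15,160,90,20),(255,0,255)),((505,132,6.7,130,62,48),(0,0,255))],(60,20,360,240),2.6)
```

```text
t 41.8 p [568.8 314.1 291.3] jaw 89.47 toolx [ 0.    -0.001 -1.   ] W 87.9 F [ 0.5 -0.1  0.4] j7 [-0.67  1.04]
carton_bottom 0.91 [281.  135.7] [509.8 318.2  20. ]
carton_white 0.68 [ 68.8 140.2] [513.5  22.5   3. ]
[509.3 318.9  61.7 129.4  89.2]
[517.5  22.7 129.7  62.3   6.9]
```

View pics/w11c.png

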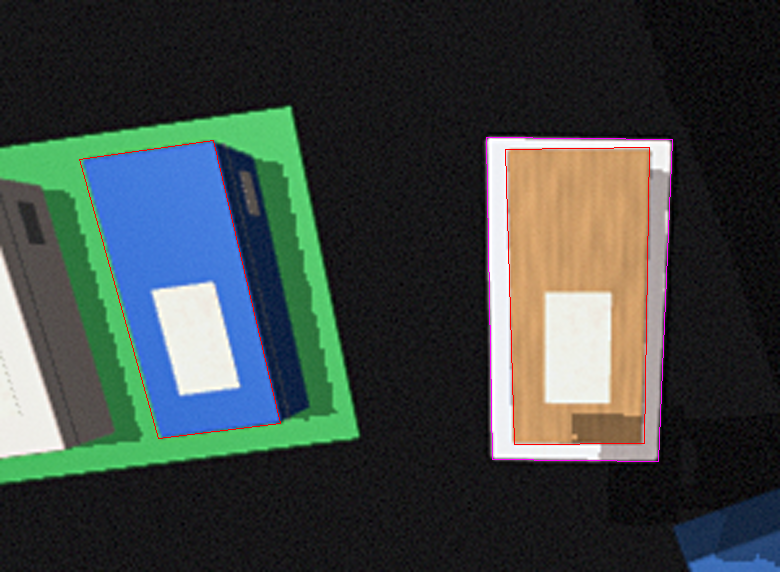

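>>> play_rows(
  motion=[
    {"wx": 0, "wy": 0, "wz": 0.03, "tx": -14, "ty": -37, "tz": 0, "hand": 82},
    {"wx": 0, "wy": 0, "wz": 0.03, "tx": -15, "ty": -42, "tz": -15, "hand": 82},
    {"wx": 0, "wy": 0, "wz": 0.03, "tx": -15, "ty": -42, "tz": -20, "hand": 82},
    {"wx": 0, "wy": 0, "wz": 0.036, "tx": -15, "ty": -42, "tz": -25, "hand": 82},
    {"wx": 0, "wy": 0, "wz": 0, "tx": -5, "ty": -19, "tz": -30, "hand": 82},
    {"wx": 0, "wy": 0, "wz": 0, "tx": 0, "ty": 0, "tz": -40, "hand": 82},
    {"wx": 0, "wy": 0, "wz": 0, "tx": 0, "ty": 0, "tz": -40, "hand": 82},
    {"wx": 0, "wy": 0, "wz": 0, "tx": 0, "ty": 0, "tz": -20, "hand": 82},
    {"wx": 0, "wy": 0, "wz": 0, "tx": 0, "ty": 0, "tz": 0, "hand": 82},
    {"wx": 0, "wy": 0, "wz": 0, "tx": 0, "ty": 0, "tz": 0, "hand": 82},
  ],
)

```text
clock: 43.05
position: [0.5052, 0.1347, 0.1022]
eef_rot: [0.706, -0.042, 0.706, 0.042]
wrist_force: [-0.3, 0.9, 0.2]
gripper_width: 0.0821
```

Run:
```python
from h import *
plan(505,132,30,96.7)
```

```text
t 43.05 p [505.2 134.7 102.2] jaw 96.81 toolx [ 0.  0. -1.] W 82.1 F [-0.3  0.9  0.2] j7 [-0.43  1.43]
delta mm [ -0.2  -2.7 -72.2] deg -0.11 rad -0.002
```

>>> play_rows(
  motion=[
    {"wx": 0, "wy": 0, "wz": 0, "tx": 0, "ty": -2.5, "tz": -25, "hand": 82},
    {"wx": 0, "wy": 0, "wz": 0, "tx": 0, "ty": 0, "tz": -25, "hand": 82},
    {"wx": 0, "wy": 0, "wz": 0, "tx": 0, "ty": 0, "tz": -15, "hand": 82},
    {"wx": 0, "wy": 0, "wz": 0, "tx": 0, "ty": 0, "tz": -7, "hand": 82},
    {"wx": 0, "wy": 0, "wz": 0, "tx": 0, "ty": 0, "tz": 0, "hand": 82},
    {"wx": 0, "wy": 0, "wz": 0, "tx": 0, "ty": 0, "tz": 0, "hand": 55},
    {"wx": 0, "wy": 0, "wz": 0, "tx": 0, "ty": 0, "tz": 0, "hand": 55},
    {"wx": 0, "wy": 0, "wz": 0, "tx": 0, "ty": 0, "tz": 0, "hand": 55},
    {"wx": 0, "wy": 0, "wz": 0, "tx": 0, "ty": 0, "tz": 0, "hand": 55},
    {"wx": 0, "wy": 0, "wz": 0, "tx": 0, "ty": 0, "tz": 0, "hand": 55},
  ],
  grip_force=25,
)

```text
clock: 44.05
position: [0.5054, 0.1325, 0.0305]
eef_rot: [0.706, -0.042, 0.705, 0.042]
wrist_force: [-1.0, -0.4, 6.8]
gripper_width: 0.0616
```

Run:
```python
from h import *
plan(509.6,318.9,93,89)
```

```text
t 44.05 p [505.4 132.5  30.5] jaw 96.83 toolx [ 0.001  0.    -1.   ] W 61.6 F [-1.  -0.4  6.8] j7 [-0.41  1.45]
delta mm [  4.2 186.4  62.5] deg -7.83 rad -0.1366
```

>>> play_rows(
  motion=[
    {"wx": 0, "wy": 0, "wz": 0, "tx": 0, "ty": 0, "tz": 15, "hand": 55},
    {"wx": 0, "wy": 0, "wz": 0, "tx": 0, "ty": 0, "tz": 35, "hand": 55},
    {"wx": 0, "wy": 0, "wz": 0, "tx": 0, "ty": 0, "tz": 40, "hand": 55},
    {"wx": 0, "wy": 0, "wz": -0.02, "tx": 0, "ty": 20, "tz": 15, "hand": 55},
    {"wx": 0, "wy": 0, "wz": -0.03, "tx": 1, "ty": 40, "tz": 0, "hand": 55},
    {"wx": 0, "wy": 0, "wz": -0.03, "tx": 1, "ty": 42, "tz": 0, "hand": 55},
    {"wx": 0, "wy": 0, "wz": -0.03, "tx": 1, "ty": 42, "tz": 0, "hand": 55},
    {"wx": 0, "wy": 0, "wz": -0.026, "tx": 1.2, "ty": 32, "tz": 0, "hand": 55},
    {"wx": 0, "wy": 0, "wz": 0, "tx": 0, "ty": 10.4, "tz": 0, "hand": 55},
    {"wx": 0, "wy": 0, "wz": 0, "tx": 0, "ty": 0, "tz": -20, "hand": 55},
  ],
)

```text
clock: 45.05
position: [0.5099, 0.322, 0.1172]
eef_rot: [0.708, 0.006, 0.706, -0.003]
wrist_force: [-0.1, -0.3, -1.8]
gripper_width: 0.0614
```

>>> play_rows(
  motion=[
    {"wx": 0, "wy": 0, "wz": 0, "tx": 0, "ty": 0, "tz": 0, "hand": 55},
    {"wx": 0, "wy": 0, "wz": 0, "tx": 0, "ty": 0, "tz": 0, "hand": 55},
    {"wx": 0, "wy": 0, "wz": 0, "tx": 0, "ty": 0, "tz": 0, "hand": 55},
  ],
)

```text
clock: 45.35
position: [0.5096, 0.3177, 0.1156]
eef_rot: [0.707, 0.006, 0.707, -0.006]
wrist_force: [-0.7, -0.4, -2.2]
gripper_width: 0.0618
```

Run:
```python
from h import *
plan(509.6,318.9,93,89)
```

```text
t 45.35 p [509.6 317.7 115.6] jaw 88.96 toolx [ 0.001 -0.    -1.   ] W 61.8 F [-0.7 -0.4 -2.2] j7 [-0.74  1.02]
delta mm [  0.    1.2 -22.6] deg 0.04 rad 0.0007
```

>>> play_rows(
  motion=[
    {"wx": 0, "wy": 0, "wz": 0, "tx": 0, "ty": 1.2, "tz": -12, "hand": 55},
    {"wx": 0, "wy": 0, "wz": 0, "tx": 0, "ty": 0, "tz": -7, "hand": 55},
    {"wx": 0, "wy": 0, "wz": 0, "tx": 0, "ty": 0, "tz": -3.5, "hand": 55},
    {"wx": 0, "wy": 0, "wz": 0, "tx": 0, "ty": 0, "tz": 0, "hand": 55},
    {"wx": 0, "wy": 0, "wz": 0, "tx": 0, "ty": 0, "tz": 0, "hand": 55},
  ],
)

```text
clock: 45.85
position: [0.5085, 0.3195, 0.0924]
eef_rot: [0.707, 0.006, 0.708, -0.006]
wrist_force: [-3.8, -1.5, 5.3]
gripper_width: 0.0615
```

Run:
```python
from h import *
plan(509.6,318.9,93,89)
```

```text
t 45.85 p [508.5 319.5  92.4] jaw 89.04 toolx [-0.001 -0.001 -1.   ] W 61.5 F [-3.8 -1.5  5.3] j7 [-0.73  1.03]
delta mm [ 1.1 -0.6  0.6] deg -0.04 rad -0.0006
```

>>> play_rows(
  motion=[
    {"wx": 0, "wy": 0, "wz": 0, "tx": 0, "ty": 0, "tz": 0.5, "hand": 80},
    {"wx": 0, "wy": 0, "wz": 0, "tx": 0, "ty": 0, "tz": 0, "hand": 80},
    {"wx": 0, "wy": 0, "wz": 0, "tx": 0, "ty": 0, "tz": 0, "hand": 80},
    {"wx": 0, "wy": 0, "wz": 0, "tx": 0, "ty": 0, "tz": 25, "hand": 80},
    {"wx": 0, "wy": 0, "wz": 0, "tx": 0, "ty": 0, "tz": 40, "hand": 82},
    {"wx": 0, "wy": 0, "wz": 0.02, "tx": 1, "ty": -25, "tz": 25, "hand": 82},
    {"wx": 0, "wy": 0, "wz": 0.02, "tx": 1, "ty": -40, "tz": 0, "hand": 82},
    {"wx": 0, "wy": 0, "wz": 0.02, "tx": 1, "ty": -45, "tz": 0, "hand": 82},
    {"wx": 0, "wy": 0, "wz": 0.02, "tx": 1, "ty": -45, "tz": 0, "hand": 82},
    {"wx": 0, "wy": 0, "wz": 0.02, "tx": 1, "ty": -45, "tz": 0, "hand": 82},
  ],
)

```text
clock: 46.85
position: [0.514, 0.1182, 0.1829]
eef_rot: [0.707, -0.03, 0.706, 0.03]
wrist_force: [0.2, -0.7, 0.6]
gripper_width: 0.0821
```

>>> play_rows(
  motion=[
    {"wx": 0, "wy": 0, "wz": 0.02, "tx": 1, "ty": -45, "tz": 0, "hand": 82},
    {"wx": 0, "wy": 0, "wz": 0.016, "tx": 2, "ty": -45, "tz": 0, "hand": 82},
    {"wx": 0, "wy": 0, "wz": 0, "tx": 0, "ty": -6.5, "tz": -30, "hand": 82},
    {"wx": 0, "wy": 0, "wz": 0, "tx": 0, "ty": 0, "tz": -40, "hand": 82},
    {"wx": 0, "wy": 0, "wz": 0, "tx": 0, "ty": 0, "tz": -10, "hand": 82},
    {"wx": 0, "wy": 0, "wz": 0, "tx": 0, "ty": 0, "tz": 0, "hand": 82},
    {"wx": 0, "wy": 0, "wz": 0, "tx": 0, "ty": 0, "tz": 0, "hand": 82},
  ],
)

```text
clock: 47.55
position: [0.5178, 0.0238, 0.1037]
eef_rot: [0.706, -0.042, 0.705, 0.042]
wrist_force: [-0.1, -1.1, 0.3]
gripper_width: 0.0816
```

Run:
```python
from h import *
plan(517.6,22.7,30,96.8)
```

```text
t 47.55 p [517.8  23.8 103.7] jaw 96.87 toolx [ 0.001  0.    -1.   ] W 81.6 F [-0.1 -1.1  0.3] j7 [-0.25  1.68]
delta mm [ -0.2  -1.1 -73.7] deg -0.07 rad -0.0013
```

>>> play_rows(
  motion=[
    {"wx": 0, "wy": 0, "wz": 0, "tx": 0, "ty": -1, "tz": -25, "hand": 82},
    {"wx": 0, "wy": 0, "wz": 0, "tx": 0, "ty": 0, "tz": -25, "hand": 82},
    {"wx": 0, "wy": 0, "wz": 0, "tx": 0, "ty": 0, "tz": -16, "hand": 82},
    {"wx": 0, "wy": 0, "wz": 0, "tx": 0, "ty": 0, "tz": -7.5, "hand": 82},
    {"wx": 0, "wy": 0, "wz": 0, "tx": 0, "ty": 0, "tz": 0, "hand": 82},
    {"wx": 0, "wy": 0, "wz": 0, "tx": 0, "ty": 0, "tz": 0, "hand": 55},
    {"wx": 0, "wy": 0, "wz": 0, "tx": 0, "ty": 0, "tz": 0, "hand": 55},
    {"wx": 0, "wy": 0, "wz": 0, "tx": 0, "ty": 0, "tz": 0, "hand": 55},
    {"wx": 0, "wy": 0, "wz": 0, "tx": 0, "ty": 0, "tz": 0, "hand": 55},
    {"wx": 0, "wy": 0, "wz": 0, "tx": 0, "ty": 0, "tz": 0, "hand": 55},
  ],
)

```text
clock: 48.55
position: [0.5177, 0.0225, 0.0301]
eef_rot: [0.706, -0.042, 0.705, 0.042]
wrist_force: [-0.4, 0.2, 7.3]
gripper_width: 0.0618
```

Run:
```python
from h import *
plan(509.3,318.9,138,89)
```

```text
t 48.55 p [517.7  22.5  30.1] jaw 96.84 toolx [ 0.002  0.    -1.   ] W 61.8 F [-0.4  0.2  7.3] j7 [-0.22  1.7 ]
delta mm [ -8.4 296.4 107.9] deg -7.84 rad -0.1368
```

>>> play_rows(
  motion=[
    {"wx": 0, "wy": 0, "wz": 0, "tx": 0, "ty": 0, "tz": 15, "hand": 55},
    {"wx": 0, "wy": 0, "wz": 0, "tx": 0, "ty": 0, "tz": 40, "hand": 55},
    {"wx": 0, "wy": 0, "wz": 0, "tx": 0, "ty": 5, "tz": 45, "hand": 55},
    {"wx": 0, "wy": 0, "wz": -0.02, "tx": -1, "ty": 25, "tz": 35, "hand": 55},
    {"wx": 0, "wy": 0, "wz": -0.02, "tx": -1, "ty": 40, "tz": 15, "hand": 55},
    {"wx": 0, "wy": 0, "wz": -0.02, "tx": -1, "ty": 44, "tz": 0, "hand": 55},
    {"wx": 0, "wy": 0, "wz": -0.02, "tx": -1, "ty": 44, "tz": 0, "hand": 55},
    {"wx": 0, "wy": 0, "wz": -0.02, "tx": -1, "ty": 44, "tz": 0, "hand": 55},
    {"wx": 0, "wy": 0, "wz": -0.02, "tx": -2, "ty": 44, "tz": 0, "hand": 55},
    {"wx": 0, "wy": 0, "wz": -0.017, "tx": -1.4, "ty": 35, "tz": 0, "hand": 55},
  ],
)

```text
clock: 49.55
position: [0.5074, 0.3062, 0.18]
eef_rot: [0.707, 0.006, 0.707, -0.006]
wrist_force: [0.7, 0.6, -3.3]
gripper_width: 0.0617
```

>>> play_rows(
  motion=[
    {"wx": 0, "wy": 0, "wz": 0, "tx": 0, "ty": 15.4, "tz": 0, "hand": 55},
    {"wx": 0, "wy": 0, "wz": 0, "tx": 0, "ty": 0, "tz": -20, "hand": 55},
    {"wx": 0, "wy": 0, "wz": 0, "tx": 0, "ty": 0, "tz": 0, "hand": 55},
    {"wx": 0, "wy": 0, "wz": 0, "tx": 0, "ty": 0, "tz": 0, "hand": 55},
    {"wx": 0, "wy": 0, "wz": 0, "tx": 0, "ty": 0, "tz": 0, "hand": 55},
  ],
)

```text
clock: 50.05
position: [0.5093, 0.3177, 0.1601]
eef_rot: [0.707, 0.007, 0.707, -0.007]
wrist_force: [0.7, -0.4, -1.8]
gripper_width: 0.0622
```

Run:
```python
from h import *
plan(509.3,318.9,138,89)
```

```text
t 50.05 p [509.3 317.7 160.1] jaw 88.89 toolx [ 0.001 -0.    -1.   ] W 62.2 F [ 0.7 -0.4 -1.8] j7 [-0.76  1.02]
delta mm [  0.    1.2 -22.1] deg 0.11 rad 0.002
```

>>> play_rows(
  motion=[
    {"wx": 0, "wy": 0, "wz": 0.002, "tx": 0, "ty": 1, "tz": -12, "hand": 55},
    {"wx": 0, "wy": 0, "wz": 0, "tx": 0, "ty": 0, "tz": -7, "hand": 55},
    {"wx": 0, "wy": 0, "wz": 0, "tx": 0, "ty": 0, "tz": -3.5, "hand": 55},
    {"wx": 0, "wy": 0, "wz": 0, "tx": 0, "ty": 0, "tz": 0, "hand": 55},
    {"wx": 0, "wy": 0, "wz": 0, "tx": 0, "ty": 0, "tz": 0, "hand": 55},
  ],
)

```text
clock: 50.55
position: [0.5082, 0.3193, 0.1371]
eef_rot: [0.707, 0.005, 0.708, -0.006]
wrist_force: [-3.7, -1.1, 7.1]
gripper_width: 0.0616
```

Run:
```python
from h import *
plan(509.3,318.9,138,89)
```

```text
t 50.55 p [508.2 319.3 137.1] jaw 89.09 toolx [-0.001 -0.001 -1.   ] W 61.6 F [-3.7 -1.1  7.1] j7 [-0.75  1.03]
delta mm [ 1.1 -0.4  0.9] deg -0.09 rad -0.0015
```

Release, rise and look at the stack.

>>> play_rows(
  motion=[
    {"wx": 0, "wy": 0, "wz": 0, "tx": 0, "ty": 0, "tz": 0.5, "hand": 80},
    {"wx": 0, "wy": 0, "wz": 0, "tx": 0, "ty": 0, "tz": 0, "hand": 80},
    {"wx": 0, "wy": 0, "wz": 0, "tx": 0, "ty": 0, "tz": 0, "hand": 80},
    {"wx": 0, "wy": 0, "wz": 0, "tx": 0, "ty": 0, "tz": 25, "hand": 80},
    {"wx": 0, "wy": 0, "wz": 0, "tx": 0, "ty": 0, "tz": 40, "hand": 88},
    {"wx": 0, "wy": 0, "wz": 0, "tx": 20, "ty": 0, "tz": 40, "hand": 88},
    {"wx": 0, "wy": 0, "wz": 0, "tx": 25, "ty": 0, "tz": 40, "hand": 88},
    {"wx": 0, "wy": 0, "wz": 0, "tx": 15, "ty": 0, "tz": 20, "hand": 88},
    {"wx": 0, "wy": 0, "wz": 0, "tx": 0, "ty": 0, "tz": 0, "hand": 88},
    {"wx": 0, "wy": 0, "wz": 0, "tx": 0, "ty": 0, "tz": 0, "hand": 88},
  ],
)

```text
clock: 51.55
position: [0.568, 0.3197, 0.3013]
eef_rot: [0.707, 0.006, 0.707, -0.006]
wrist_force: [-0.6, 0.1, -0.5]
gripper_width: 0.0881
```

>>> play_rows(
  motion=[
    {"wx": 0, "wy": 0, "wz": 0, "tx": 0, "ty": 0, "tz": 0, "hand": 88},
    {"wx": 0, "wy": 0, "wz": 0, "tx": 0, "ty": 0, "tz": 0, "hand": 88},
  ],
)

```text
clock: 51.75
position: [0.5672, 0.3198, 0.3005]
eef_rot: [0.706, 0.005, 0.708, -0.006]
wrist_force: [-0.0, -0.8, -0.7]
gripper_width: 0.0879
```

Run:
```python
from h import *
look('w12',dict(carton_white=.11,stand=0))
M=np.load('w12.npy',allow_pickle=True).item()
over('w12.png','w12c.png',M,[((509,319,-1,130,62,155),(0,0,255)),((513,319,-1.15,160,90,20),(255,0,255))],(210,40,340,220),2.6)
save('scene','s12.png'); save('top','top12.png')
for c in ['top']:
  for r in ctrl.pinpoint('jar1',c): print(c,round(r['score'],2),np.round(r['centre'],1),np.round(w(c,r['centre'],.084)*1000))
a=cv2.imread('pics/w12c.png'); b=cv2.imread('pics/s12.png')[80:400,160:480]; 
b=cv2.resize(b,(460,460)); b=cv2.copyMakeBorder(b,0,max(0,a.shape[0]-460),0,0,0); a=cv2.copyMakeBorder(a,0,max(0,460-a.shape[0]),0,0,0)
cv2.imwrite('pics/f12.png',np.hstack([a,b])); print(a.shape)
```

```text
t 51.75 p [567.2 319.8 300.5] jaw 89.15 toolx [-0.003 -0.001 -1.   ] W 87.9 F [-0.  -0.8 -0.7] j7 [-0.72  1.06]
carton_white 0.7 [277.5 138.3] [507.8 319.7 110. ]
top 0.73 [370.5 264.5] [ 465. -267.   84.]
top 0.42 [351.9 271.7] [ 442. -211.   84.]
top 0.4 [358.6 266.5] [ 458. -231.   84.]
(468, 338, 3)
```

View pics/f12.png

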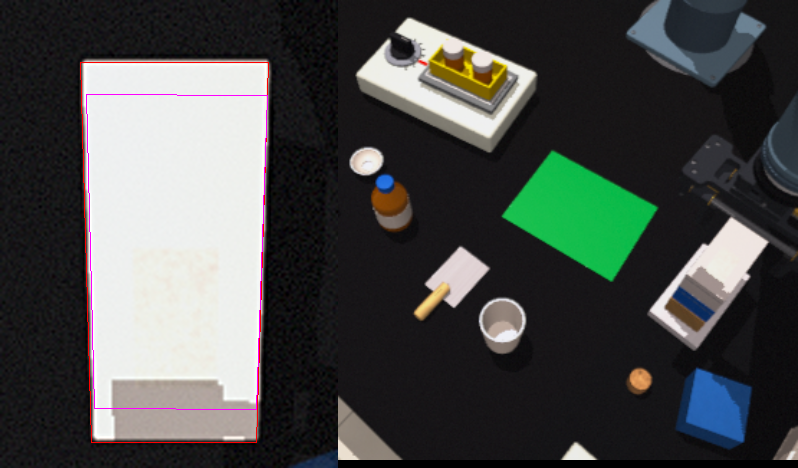

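Stack is squared up and both jars stand in the tray. The pointer is at the mark and the bystanders are undisturbed, so I'm handing in.

```bash
python3 -c "
from h import *
print(ctrl.hand_in())"
```

```text
the job is handed in; nothing more can be done
None
```

The job is done and handed in at about 52 s of the 210 s allowed.

**What I did:**
- I set the white and blue cartons on the green mat and put the yellow tray on the shaker platform.
- I stood the two jars I found upright in the tray, and a top view then showed none left on the bench.
- I turned the knob about 1.6 rad clockwise to the red mark, then restacked blue on the cardboard carton and white on top.

**What the last checks showed:**
- **Tray:** it sits at (455.6, -234.6) mm, inside the white outline. Its fitted yaw was 9.7°, against about 10.4° for the platform. I checked this before loading the jars, and the later pictures show it still in place.
- **Jars:** the wrist and scene views show both upright in the tray.
- **Knob:** the pointer lines up with the red mark to within about 1°, judged by eye.
- **Stack:** the white carton's top matches the cardboard carton's measured pose to about 1 mm and 1°.
- **Bystanders:** they look undisturbed in the last scene picture, but I did not measure them again.

**Disagreements:** the networks' positions from the top and scene cameras differed by up to about 15 mm from my fits in the wrist pictures, for example on the mat and platform. I used the wrist fits, whose sizes matched the given dimensions.

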